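# Nip down the pump cover in cross order

## Task

Seat the pump's cover plate evenly: tighten its four hex nuts clockwise in cross order, any one first, then the one diagonally opposite, then a third and its opposite, about half a turn each. Bring each nut snug by feel before you go to the next (a clamp of about 60 N under the collar), but do not overtighten any of them or press on the plate, and leave the other things on the bench alone.

Things in the scene. Friction and masses are not known exactly. Their poses are not given: they have to be found in the camera images.
- pump: Grey pump bolted to the bench. Origin: centre of its foot, z up. Square flange 172 mm wide; its flat top, the cover's seat, is 86 mm above the origin. Low lugs (50 x 7 mm, tops 99 mm above the origin) at mid-side locate the cover. Pipe stubs along +x and -x. Nut axes upright at x, y = +-55 mm in this frame, on 12 mm studs that end 149 mm above the origin.
- cover: Aluminium cover plate, 150 x 150 x 10 mm, 0.6 kg, loose under the nuts. Origin: centre of its underside, z up. At the start a spring under its middle (3 N/mm) holds it level about 2.4 mm off the seat (88.4 mm above the pump's origin); seated, 86 mm above.
- nut1: Long steel hex nut, the +x +y corner in the pump's frame, diagonal to nut3. Origin: on its axis at the collar's underside, z up. Hex from 10 to 42 mm above the origin, 30 mm across flats (34.6 over corners), x axis square to a pair of flats. Below it a sprung collar that turns freely, 32 mm wide, 8 mm tall.
- nut2: Long steel hex nut, the +x -y corner in the pump's frame, diagonal to nut4. Origin: on its axis at the collar's underside, z up. Built as nut1. Clockwise from above tightens any nut: it goes down 2 mm per radian (12.6 mm a turn) and stays where left. Once the cover is down, the clamp grows about 70 N per radian.
- nut3: Long steel hex nut, the -x -y corner in the pump's frame, diagonal to nut1. Origin: on its axis at the collar's underside, z up. Built as nut1. Each collar starts 0.2 to 2.6 mm clear of the cover, so a nut takes 110 to 190 degrees to be snug; poses are too coarse to tell when, the turning resistance shows it.
- nut4: Long steel hex nut, the -x +y corner in the pump's frame, diagonal to nut2. Origin: on its axis at the collar's underside, z up. Built as nut1. While turning it drags 0.19 N m plus 0.002 N m per N of clamp: 0.12 N m over free running is 60 N. The first 1.3 rad stay under 15 N, a baseline. Standing still, the 0.19 may read with either sign: compare stops after equal steps.
- screwdriver: Screwdriver lying on the bench, to be left alone. Origin at its middle.
- can: Blue closed can, 60 mm across, 130 mm tall, to be left alone. Origin: centre of its underside.
- tape: Grey tape measure, 70 x 40 x 65 mm, to be left alone. Origin: centre of its underside.
- tray: Black empty tray, 120 x 90 x 30 mm, to be left alone. Origin: centre of its underside.
Not all that is in view belongs to the job. Of the things like the cover, leave any that is orange; of the rest the larger one is meant.

How it is judged:
By the outcome, as a careful person would: the job done as asked, in the order asked, and still so for the second after the job is handed in, with the robot touching nothing.
It also fails if it takes over 72 s, if anything falls off the work surface, if the arm or the gripper's body presses on something with over 40 N, if the wrist force passes 120 N, or if a joint passes its speed limit or range.

## Robot

A 6-joint arm with a two-finger parallel gripper is mounted at the origin on the work surface. World frame = base frame: x ahead of the robot, y to its left, z up, the work surface at z = 0. Lengths are in m, angles in rad, forces in N, time in s.
With the tool pointing down it reaches from about 0.35 to 0.975 m from the base axis. Payload 4.9 kg.
Tool frame: the origin (TCP) lies on the centre line of the jaws, within the pads' length; the fingertips stand 25 mm ahead of it and the grasp point (between the pads) lies 6 mm ahead of it; z points along the fingers, y is the line along which they close (so a half turn about z gives the same grasp; the last joint's range is limited). The gripper opens to 85 mm and grips with 20 to 120 N. Pads are 22 mm wide; open, the fingers measure 114 mm over their backs; the gripper's body (76 mm by 85 mm) begins 54 mm behind the grasp point. The pads swing forward as they close: fully open they stand 13 mm farther back than shut.
Start: joints at [1.206, 0.053, 1.613, -0, 1.476, -0.119], TCP at [0.152, 0.606, 0.22] pointing down, gripper open.
Joint ranges: [-3.01, 3.01], [-1.01, 2.22], [0.06, 2.58], [-1.02, 4.17], [0.09, 2.62], [-3.14, 3.14]. Speed limits (rad/s): [2.57, 2.57, 3.14, 3.14, 3.14, 3.14].

## Interface

Orientations are given as a unit quaternion [w, x, y, z].
In Python, from plant import state, grab_frame, get_calibration, job gives the robot as it stands. The module is installed in compiled form; this text tells all that it offers.
- The arm moves only by the tool move_arm, never from a script. Its argument "targets" is a list that holds one entry, the list of rows, each a list of 5 numbers: the opening in per cent of the stroke, from 0 (shut) to 100 (fully open), then the shift along the tool's x, y, z as a fraction of full scale, then the turn about the tool's z as a fraction of full scale. A call has 1 to 5 rows; each row shifts and turns the commanded pose from where the row before left it, along the tool's axes as they then stand; what a row does not reach is not made up. Full scale, the value 1, is 0.6 m for a shift and 6 degrees for a turn. A row lasts 1/12 s, in which the tool goes at most 41.7 mm and 7.16 degrees, less where a joint would pass 70% of its speed; a pose out of reach is approached as far as the arm can. A call with a number of a shift or a turn outside -1 to 1 is refused whole. A call with a gripper value outside its range is refused whole. The fingers move at their own pace and stop on an object; the grip force is fixed at half the most. Time passes only in rows, so rows that do not move let the fingers close. It gives the time, the measured TCP pose, the force, the opening and the grip force at its end, in the units of the state.
- state(): the state, without advancing time (a new reading comes with each control period).
- grab_frame(name): name is "side" or "top"; returns the picture (384x512x3 uint8, red, green, blue); there is no depth.
- get_calibration(name): a dict with "vertical_fov" (degrees; the focal length in pixels is half the picture's height over the tangent of half this angle, whatever the lens; pixels are square), "cx", "cy" (the principal point, pixels), "dist_coeffs" ([k1, k2, p1, p2, k3] as OpenCV has them; the pictures are not rectified), "R" (3x3) and "t" (3): a world point X has camera coordinates R X + t. Camera axes: x right, y down, z forward; pixel columns grow to the right and rows downward; lengths in m; the calibration is good to about 2 mm. A picture is of the moment at which its call begins. get_calibration takes no time and is no camera call.
- job.job_done(): hands the job in; it is judged then, once.
The state is a dict: "time": time; "joint_pos": joint angles; "joint_vel": joint speeds; "joint_efforts": joint torques, N m; "tool_pos": TCP position; "tool_rot": TCP orientation; "contact_force": force on the tool from outside, world axes, zero at the start; "ft_torque": the same for the moment, N m; "gripper_width": opening from 0.0 (shut) to 1.0 (fully open); "grasp_force": force on a finger pad.
Only numpy, scipy, OpenCV 4.12 (cv2) and the standard library are available. Lean on these libraries where they do the work, as an engineer would, in place of code of your own. Each camera call takes 0.05 s, during which the arm holds its last target. There are 200 camera calls.

## Working session

There is one attempt and no reset: what is moved stays moved. The work goes in short steps, Python scripts to look and compute and a tool call to move; the robot and the scene stay as the last step left them, time stands still between calls to the robot, and variables do not carry over. Pictures are saved under pics/ and viewed, at most 10 in all, crops included, and the job is handed in when it is done.

Besides the shell and the picture viewer there is one more tool, called after "Call:" in YAML: its name, and indented under it one key for each argument. move_arm: Moves the arm, as the interface text tells. Shift numbers are shares of 0.6 m and turn numbers shares of 6 degrees, none past 1 either way. Its arguments: {"type":"object","properties":{"targets":{"type":"array"}},"required":["targets"]}

```bash
mkdir -p pics
python3 - <<'E'
from plant import *
import cv2
for n in("top","side"):
    f=grab_frame(n); cv2.imwrite(f"pics/{n}0.png",f[:,:,::-1])
    c=get_calibration(n); print(n,c)
s=state(); print(s)
E
```

```text
top {'vertical_fov': 52.05734093724337, 'cx': 261.98383091635026, 'cy': 191.9060059128372, 'dist_coeffs': array([-0.0079123,  0.       ,  0.       ,  0.       ,  0.       ]), 'R': array([[ 0.00496725, -0.99989898, -0.01331765],
       [-0.99272107, -0.00332811, -0.12039023],
       [ 0.12033374,  0.01381872, -0.99263731]]), 't': array([0.00862653, 0.63053291, 1.41019184])}
side {'vertical_fov': 53.45758815913042, 'cx': 252.21363922299054, 'cy': 186.3176029368628, 'dist_coeffs': array([-0.00996771,  0.        ,  0.        ,  0.        ,  0.        ]), 'R': array([[ 0.81822469, -0.57475803,  0.01271045],
       [-0.4319254 , -0.62917872, -0.64620011],
       [ 0.37940585,  0.52324692, -0.76306216]]), 't': array([-0.50213411,  0.33680278,  0.92413263])}
{'time': 0.1, 'joint_pos': array([ 1.20603118e+00,  5.32893377e-02,  1.61412407e+00,  1.15041125e-05,
        1.47599784e+00, -1.19000858e-01]), 'joint_vel': array([-0.00021493, -0.00165188, -0.00190866,  0.00064872,  0.00044509,
        0.00081782]), 'joint_efforts': array([-9.61564729e-04, -3.94908857e+01, -3.71360028e+01, -1.79966896e-04,
        4.00759396e-03,  2.78465230e-06]), 'tool_pos': array([0.15185327, 0.6056846 , 0.21840639]), 'tool_rot': array([-2.23364442e-04,  1.22573621e-01,  9.92459007e-01, -8.81456104e-04]), 'contact_force': array([ 0.16184015,  0.07482517, -0.52883348]), 'ft_torque': array([0.00494442, 0.04143852, 0.01505288]), 'grasp_force': 0.0, 'gripper_width': 1.0029507366654224}
```

View pics/top0.png

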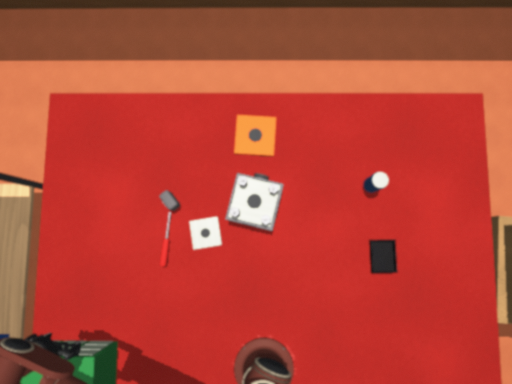

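View pics/side0.png

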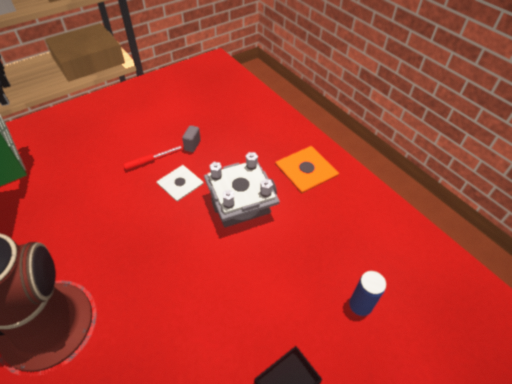

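The top view shows three things like the cover: the orange plate (255,135), a small white plate (205,232), and the larger plate with four nuts on the pump (254,201). I choose the third and check it in a close crop.

Run:
```python
import cv2,numpy as np
a=cv2.imread("pics/top0.png")[165:240,217:292]; b=cv2.imread("pics/side0.png")[145:225,200:285]
a=cv2.resize(a,(390,390),interpolation=cv2.INTER_CUBIC);b=cv2.resize(b,(408,390),interpolation=cv2.INTER_CUBIC)
cv2.imwrite("pics/crop0.png",np.hstack([a,b]))
```

```text
(no output)
```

View pics/crop0.png

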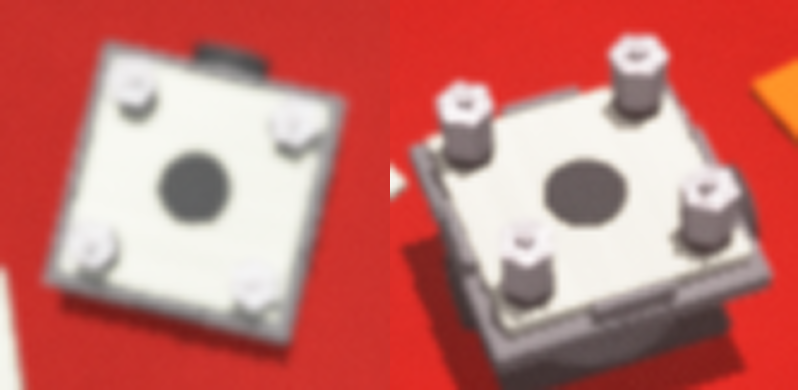

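```bash
cat > h.py <<'E'
import numpy as np,cv2
from plant import *
def ray(n,px):
    c=get_calibration(n);f=192/np.tan(np.radians(c["vertical_fov"]/2))
    K=np.array([[f,0,c["cx"]],[0,f,c["cy"]],[0,0,1.]])
    u=cv2.undistortPoints(np.array(px,float).reshape(-1,1,2),K,np.array(c["dist_coeffs"]))[:,0]
    R=np.array(c["R"]);return -R.T@c["t"],np.c_[u,np.ones(len(u))]@R
def plane(n,px,z):
    o,d=ray(n,px);return (o+d*((z-o[2])/d[:,2])[:,None])
def proj(n,X):
    c=get_calibration(n);f=192/np.tan(np.radians(c["vertical_fov"]/2))
    K=np.array([[f,0,c["cx"]],[0,f,c["cy"]],[0,0,1.]])
    return cv2.projectPoints(np.array(X,float),cv2.Rodrigues(np.array(c["R"]))[0],np.array(c["t"],float),K,np.array(c["dist_coeffs"]))[0][:,0]
E
python3 - <<'E'
from h import *
N={"top":[(217+x/5.2,165+y/5.2) for x,y in[(135,88),(297,125),(255,285),(97,247)]],
   "side":[(200+x/4.8-.4,145+y/4.875-.4) for x,y in[(76,103),(248,55),(319,190),(137,243)]]}
avg={}
for n in N:
    im=cv2.imread(f"pics/{n}0.png"); h=cv2.cvtColor(im,cv2.COLOR_BGR2HSV)
    P=plane(n,N[n],.142); print(n,"hand nuts",P[:,:2].round(4).tolist(),P.mean(0).round(4))
    ctr=proj(n,P.mean(0)[None]-[0,0,.044])[0]
    x0,y0=(ctr-10).astype(int); g=im[y0:y0+20,x0:x0+20].max(2)
    m=cv2.moments((g<150).astype(np.uint8)); c=(m["m10"]/m["m00"]+x0,m["m01"]/m["m00"]+y0)
    print("disc",plane(n,[c],.0984).round(4))
    # whole pump (non-red) mask and bright mask
    for nm,mask in(("white",(im.min(2)>185)),("flange",(h[...,1]<120))):
        mk=mask.astype(np.uint8)
        k,l,st,ce=cv2.connectedComponentsWithStats(mk); 
        ids=l[int(ctr[1])-14:int(ctr[1])+14,int(ctr[0])-14:int(ctr[0])+14].ravel(); ids=ids[ids>0]
        i=np.bincount(ids).argmax(); cs=max(cv2.findContours((l==i).astype(np.uint8),0,2)[0],key=cv2.contourArea)
        z=.0984 if nm=="white" else .086
        W=plane(n,cs.reshape(-1,2),z)[:,:2].astype(np.float32); print(nm,st[i],cv2.minAreaRect(W))
# triangulate
for a,b in zip(N["top"],N["side"]):
    A=[];B=[]
    for n,p in(("top",a),("side",b)):
        o,d=ray(n,[p]);d=d[0]/np.linalg.norm(d);M=np.eye(3)-np.outer(d,d);A.append(M);B.append(M@o)
    X=np.linalg.lstsq(np.vstack(A),np.hstack(B),rcond=None)[0];print("tri",X.round(4))
# rectified top-down views of nuts from both cameras at z=.142, from hand positions
rows=[]
for n in N:
    im=cv2.imread(f"pics/{n}0.png");r=[]
    for p in plane(n,N[n],.142):
        g=np.linspace(.028,-.028,190);X,Y=np.meshgrid(g,g,indexing='ij')
        q=proj(n,np.stack([p[0]+X,p[1]+Y,0*X+.142],-1).reshape(-1,3)).astype(np.float32).reshape(190,190,2)
        t=cv2.remap(im,q[...,0],q[...,1],cv2.INTER_CUBIC); t=np.clip((t.astype(float)-90)*1.55,0,255).astype(np.uint8); r.append(t)
    rows.append(np.hstack(r))
cv2.imwrite("pics/rect.png",np.vstack(rows))
E
```

```text
top hand nuts [[0.6522, 0.0752], [0.6279, -0.0316], [0.5227, -0.0044], [0.5471, 0.099]] [0.5875 0.0345 0.142 ]
disc [[0.5919 0.0385 0.0984]]
white [ 228  176   52   49 1626] ((0.5925120711326599, 0.03853693604469299), (0.15445156395435333, 0.1546349674463272), 76.46186828613281)
flange [ 225  173   59   58 2463] ((0.5977486371994019, 0.03662391006946564), (0.17468786239624023, 0.19001264870166779), 76.74834442138672)
side hand nuts [[0.5552, 0.101], [0.6614, 0.0758], [0.6338, -0.0338], [0.5282, -0.0074]] [0.5946 0.0339 0.142 ]
disc [[0.5953 0.0357 0.0984]]
white [ 211  164   61   46 1420] ((0.5997161865234375, 0.03390786051750183), (0.15257690846920013, 0.16209037601947784), 77.1910629272461)
flange [ 204  152   75   75 3503] ((0.5974704027175903, 0.04105924069881439), (0.2393118441104889, 0.19082464277744293), 76.65888977050781)
tri [0.6062 0.0928 0.1364]
tri [ 0.6029 -0.0244  0.2608]
tri [ 0.5632 -0.0363  0.1913]
tri [ 0.5721  0.1024 -0.0028]
```

View pics/rect.png

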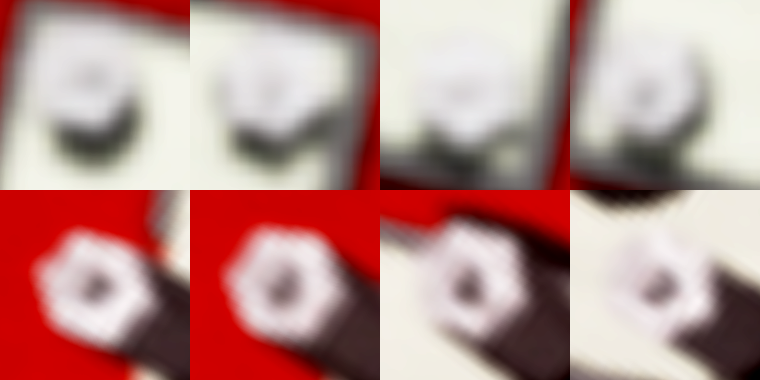

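The crop confirms it: the larger white plate on the grey pump carries the four hex nuts. In the rectified side view the hex tops are centred in their tiles. Next I measure the hex angles and the approach shifts.

```bash
cat >> h.py <<'E'
def sh(p,rows=1):
    "shift needed in tool axes (units of .6 m, per row) to bring the TCP over p; and tool-y yaw in deg"
    from scipy.spatial.transform import Rotation as Ro
    s=state();q=s["tool_rot"];R=Ro.from_quat([q[1],q[2],q[3],q[0]]).as_matrix()
    d=R.T@(np.array(p)-s["tool_pos"]);return (d/.6/rows).round(4),np.degrees(np.arctan2(R[1,1],R[0,1])).round(2)
C=np.array([.5935,.0366]);YAW=np.radians(-13.5)
def nut(i,z=.139):
    a=[(1,1),(1,-1),(-1,-1),(-1,1)][i-1];c,s=np.cos(YAW),np.sin(YAW)
    return np.r_[C+.055*np.array([[c,-s],[s,c]])@a,z]
E
python3 - <<'E'
from h import *
im=cv2.imread("pics/side0.png")
P=plane("side",[(200+x/4.8-.4,145+y/4.875-.4) for x,y in[(248,55),(319,190),(137,243),(76,103)]],.142)
for i,p in enumerate(P):
    g=np.linspace(.028,-.028,190);X,Y=np.meshgrid(g,g,indexing='ij')
    q=proj("side",np.stack([p[0]+X,p[1]+Y,0*X+.142],-1).reshape(-1,3)).astype(np.float32).reshape(190,190,2)
    for ch in(1,2):
        t=cv2.GaussianBlur(cv2.remap(im,q[...,0],q[...,1],cv2.INTER_CUBIC)[...,ch].astype(float),(0,0),3)
        gx=cv2.Sobel(t,cv2.CV_64F,1,0);gy=cv2.Sobel(t,cv2.CV_64F,0,1)
        ax,ay=-gy,-gx   # world x,y comps
        r=np.hypot(X,Y);m=(r>.012)&(r<.0185)
        ang=np.arctan2(-ay,-ax);pos=np.arctan2(Y,X)
        w=np.hypot(ax,ay)*m*(np.cos(ang-pos)>.85)
        z=(w**2*np.exp(6j*ang)).sum()/(w**2).sum()
        print("nut",i+1,"ch",ch,"flat normal mod60",np.degrees(np.angle(z)/6).round(1),abs(z).round(2))
    print(nut(i+1).round(4))
print(sh(nut(1,.2184)),sh(nut(3,.2184)),state()["tool_pos"])
E
```

```text
nut 1 ch 1 flat normal mod60 -7.1 0.52
nut 1 ch 2 flat normal mod60 -6.8 0.4
[0.6598 0.0772 0.139 ]
nut 2 ch 1 flat normal mod60 -18.3 0.61
nut 2 ch 2 flat normal mod60 -18.3 0.61
[ 0.6341 -0.0297  0.139 ]
nut 3 ch 1 flat normal mod60 28.1 0.55
nut 3 ch 2 flat normal mod60 27.9 0.57
[ 0.5272 -0.004   0.139 ]
nut 4 ch 1 flat normal mod60 -16.1 0.5
nut 4 ch 2 flat normal mod60 -15.0 0.61
[0.5529 0.1029 0.139 ]
(array([-1.0355e+00, -6.4830e-01,  9.0000e-04]), np.float64(75.92)) (array([-0.854 , -0.8335,  0.0013]), np.float64(75.92)) [0.15185327 0.6056846  0.21840639]
```

Call:
move_arm:
  targets:
    - [[60,-0.0518,-0.0324,0,0],[60,-0.0518,-0.0324,0,0],[60,-0.0518,-0.0324,0,0],[60,-0.0518,-0.0324,0,0],[60,-0.0518,-0.0324,0,0]]

```text
time: 0.52
tool_pos: [0.2797, 0.4726, 0.2189]
tool_rot: [-0.0, 0.122, 0.992, -0.0]
contact_force: [0.9, 0.5, -0.1]
gripper_width: 0.599
grasp_force: 0.0
```

Call:
move_arm:
  targets:
    - [[60,-0.0518,-0.0324,0,0],[60,-0.0518,-0.0324,0,0],[60,-0.0518,-0.0324,0,0],[60,-0.0518,-0.0324,0,0],[60,-0.0518,-0.0324,0,0]]

```text
time: 0.93
tool_pos: [0.4069, 0.3404, 0.2191]
tool_rot: [-0.0, 0.123, 0.992, -0.0]
contact_force: [0.1, 0.8, -1.1]
gripper_width: 0.601
grasp_force: 0.0
```

Call:
move_arm:
  targets:
    - [[60,-0.0518,-0.0324,0,0],[60,-0.0518,-0.0324,0,0],[60,-0.0518,-0.0324,0,0],[60,-0.0518,-0.0324,0,0],[60,-0.0518,-0.0324,0,0]]

```text
time: 1.35
tool_pos: [0.534, 0.2083, 0.219]
tool_rot: [-0.0, 0.123, 0.992, -0.0]
contact_force: [-0.3, 0.7, 0.4]
gripper_width: 0.598
grasp_force: 0.0
```

Call:
move_arm:
  targets:
    - [[60,-0.0518,-0.0324,0,0],[60,-0.0518,-0.0324,0,0],[60,-0.0518,-0.0324,0,0],[60,-0.0518,-0.0324,0,0],[60,-0.0518,-0.0324,0,0]]

```text
time: 1.77
tool_pos: [0.6611, 0.0763, 0.2187]
tool_rot: [-0.001, 0.123, 0.992, -0.0]
contact_force: [0.9, 0.7, 0.2]
gripper_width: 0.6
grasp_force: 0.0
```

Call:
move_arm:
  targets:
    - [[60,0,0,0,0.955],[60,0,0,0,0.955],[60,0,0,0,0.955],[60,0,0,0,0.955],[60,0,0,0,0]]

```text
time: 2.18
tool_pos: [0.6601, 0.0776, 0.2186]
tool_rot: [-0.001, 0.318, 0.948, -0.0]
contact_force: [0.7, -0.5, -0.2]
gripper_width: 0.604
grasp_force: 0.0
```

Run:
```python
from h import *
print(sh(nut(1,.15)),sh(nut(1)))
s=state();print(s["time"],s["tool_pos"],s["joint_pos"],s["gripper_width"],s["contact_force"],s["ft_torque"])
im=[]
for n in("top","side"):
    f=grab_frame(n);x,y=proj(n,[nut(1,.16)])[0].astype(int)
    im.append(cv2.resize(f[y-40:y+40,x-40:x+40,::-1],(390,390),interpolation=cv2.INTER_CUBIC))
cv2.imwrite("pics/hover1.png",np.hstack(im))
```

```text
(array([-1.000e-04, -7.000e-04,  1.144e-01]), np.float64(52.89)) (array([-0.0002, -0.0007,  0.1327]), np.float64(52.89))
2.1833 [0.66009673 0.07762278 0.21863143] [ 5.17673875e-03  1.45967124e-01  1.51450323e+00  1.58734651e-05
  1.48252630e+00 -9.17948984e-01] 0.6038278333298244 [ 0.65188825 -0.50752705 -0.176051  ] [ 0.01925758 -0.06289221  0.02439344]
```

View pics/hover1.png

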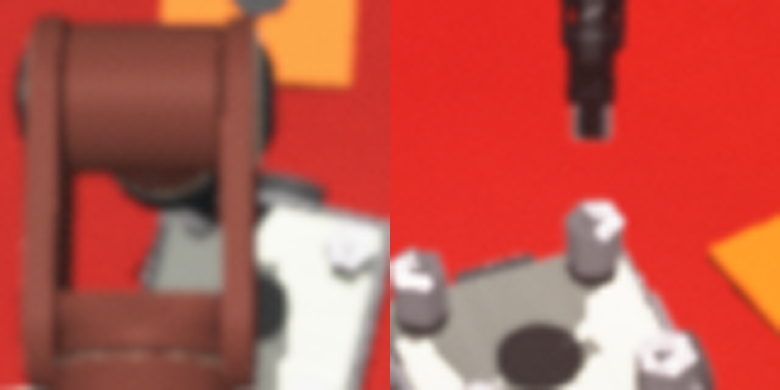

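The top view is blocked by the arm. In the side crop the fingertips (592,137) sit a little left of nut1's top (597,213), about 2 mm along tool -x, so I correct for that and go down.

Call:
move_arm:
  targets:
    - [[60,-0.0034,-0.0007,0.03,0],[60,0,0,0.0343,0],[60,0,0,0.0342,0],[60,0,0,0.0342,0],[60,0,0,0,0]]

```text
time: 2.7
tool_pos: [0.6583, 0.0763, 0.134]
tool_rot: [-0.004, 0.316, 0.949, -0.002]
contact_force: [-1.6, -0.2, -0.7]
gripper_width: 0.601
grasp_force: 0.0
```

Call:
move_arm:
  targets:
    - [[30,0,0,0,0],[25,0,0,0,0],[20,0,0,0,0],[20,0,0,0,0],[20,0,0,0,0]]

```text
time: 3.12
tool_pos: [0.6626, 0.0763, 0.1416]
tool_rot: [0.001, 0.317, 0.948, 0.0]
contact_force: [-0.2, 0.5, -0.1]
gripper_width: 0.2
grasp_force: 0.0
```

```bash
cat >> h.py <<'E'
def rep(i=1):
    from scipy.spatial.transform import Rotation as Ro
    s=state();q=s["tool_rot"];R=Ro.from_quat([q[1],q[2],q[3],q[0]]).as_matrix()
    print("t",s["time"],"pos",s["tool_pos"].round(4),"yaw",sh(nut(i))[1],"F_tool",(R.T@s["contact_force"]).round(2),"M",s["ft_torque"].round(3),"w",round(s["gripper_width"],4),round(s["gripper_width"]*85,2),"g",s["grasp_force"],"q6",s["joint_pos"][5].round(3))
E
python3 -c "
from h import *
rep()"
```

```text
t 3.1167 pos [0.6626 0.0763 0.1416] yaw 53.01 F_tool [0.45 0.25 0.12] M [-0.057  0.008 -0.052] w 0.1996 16.96 g 0.0 q6 -0.922
```

Run:
```python
from h import *
rep()
f=grab_frame("side");x,y=proj("side",[nut(1,.14)])[0].astype(int);print(x,y,proj("side",[state()["tool_pos"]-[0,0,.025]]))
cv2.imwrite("pics/g1.png",cv2.resize(f[y-45:y+45,x-45:x+45,::-1],(540,540),interpolation=cv2.INTER_CUBIC))
```

```text
t 3.1167 pos [0.6626 0.0763 0.1416] yaw 53.01 F_tool [0.45 0.25 0.12] M [-0.057  0.008 -0.052] w 0.1996 16.96 g 0.0 q6 -0.922
250 156 [[251.36844596 161.83003374]]
```

View pics/g1.png

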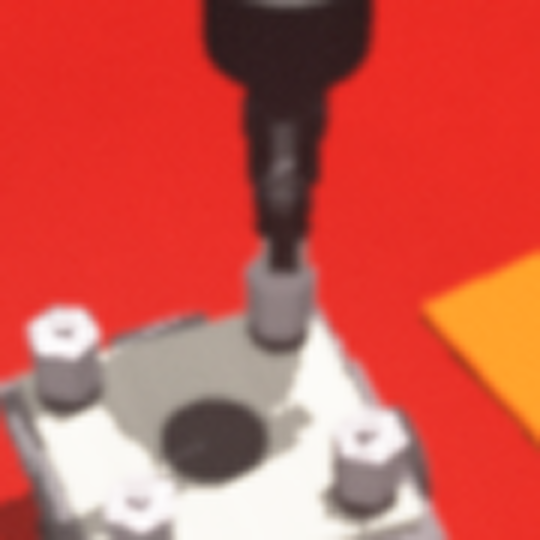

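The picture shows the fingers (crop 285,268) shut above nut1's top rather than around it. I'll open, check the real fingertip height against the hover picture, and look again.

Call:
move_arm:
  targets:
    - [[60,0,0,0,0],[60,0,0,0,0],[60,0,0,0,0]]

```text
time: 3.42
tool_pos: [0.6618, 0.0763, 0.14]
tool_rot: [0.0, 0.317, 0.948, -0.0]
contact_force: [-0.1, -0.1, -0.5]
gripper_width: 0.593
grasp_force: 0.0
```

Run:
```python
from h import *
rep()
o=proj("side",[nut(1,.16)])[0].astype(int)-40; print("hover tip seen",o+np.array([202,137])/4.875, "proj tcp-25", proj("side",[[.6601,.0776,.1936],[.6601,.0776,.2086],[.6601,.0776,.2186]]).round(1).tolist())
f=grab_frame("side");x,y=proj("side",[nut(1,.14)])[0].astype(int)
p=state()["tool_pos"];print(x,y,proj("side",[p-[0,0,.025],p-[0,0,.01],p]).round(1).tolist())
cv2.imwrite("pics/g2.png",cv2.resize(f[y-40:y+30,x-35:x+35,::-1],(560,560),interpolation=cv2.INTER_CUBIC))
```

```text
t 3.4167 pos [0.6618 0.0763 0.14  ] yaw 53.0 F_tool [ 0.03 -0.18  0.48] M [-0.022 -0.002 -0.03 ] w 0.5932 50.42 g 0.0 q6 -0.922
hover tip seen [251.43589744 139.1025641 ] proj tcp-25 [[250.7, 142.7], [250.8, 138.7], [250.8, 136.0]]
250 156 [[251.2, 162.2], [251.2, 158.7], [251.3, 156.2]]
```

View pics/g2.png

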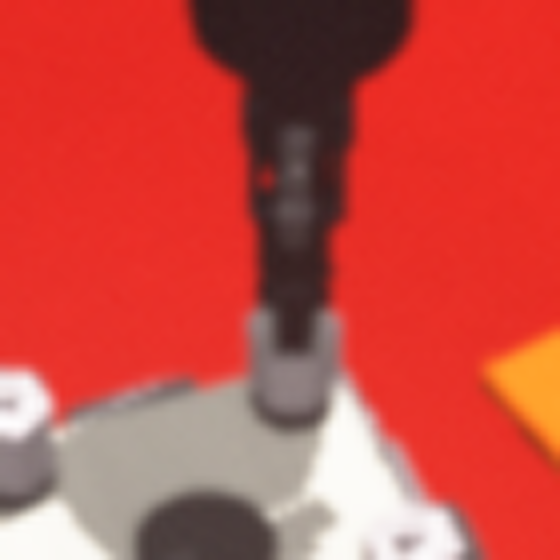

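The visible fingertip looks higher than the text suggests. Going down another 10 mm is safe even by the stated 25 mm, and closing there will show whether the fingers reach.

Call:
move_arm:
  targets:
    - [[60,0,0,0.0085,0],[60,0,0,0.0085,0],[60,0,0,0,0],[60,0,0,0,0]]

```text
time: 3.8
tool_pos: [0.6611, 0.0763, 0.1285]
tool_rot: [-0.001, 0.317, 0.948, -0.0]
contact_force: [0.5, 0.4, 0.6]
gripper_width: 0.597
grasp_force: 0.0
```

Call:
move_arm:
  targets:
    - [[50,0,0,0,0],[40,0,0,0,0],[35,0,0,0,0],[30,0,0,0,0],[30,0,0,0,0]]

```text
time: 4.22
tool_pos: [0.6621, 0.076, 0.1306]
tool_rot: [0.001, 0.317, 0.948, -0.0]
contact_force: [-1.4, -1.1, 3.1]
gripper_width: 0.297
grasp_force: 1.8
```

Run:
```python
from h import *
rep()
c=get_calibration("side")
p=np.array([.6601,.0776,.2186]);d=np.array([.602,.799,0])
print("hover near tip expected",proj("side",[p-.026*d-[0,0,.025],p-.026*d-[0,0,.017],p-.026*d]).round(1).tolist(),"seen 251.4 139.1")
```

```text
t 4.2167 pos [0.6621 0.076  0.1306] yaw 52.99 F_tool [ 0.47 -1.67 -3.12] M [-0.342  0.263 -0.008] w 0.297 25.25 g 1.8430510713824333 q6 -0.922
hover near tip expected [[250.4, 149.2], [250.4, 147.1], [250.5, 142.5]] seen 251.4 139.1
```

At 25 mm opening there is 3 N upward: the tips just touch the nut's top, so the real tips are about 36 mm further back than stated. I open and go lower in checked stages.

Call:
move_arm:
  targets:
    - [[60,0,0,0,0],[60,0,0,0,0],[60,0,0,0.01,0],[60,0,0,0.01,0],[60,0,0,0,0]]

```text
time: 4.63
tool_pos: [0.6604, 0.0764, 0.1151]
tool_rot: [-0.002, 0.317, 0.948, -0.001]
contact_force: [-0.5, -0.3, -0.5]
gripper_width: 0.602
grasp_force: 0.0
```

Call:
move_arm:
  targets:
    - [[50,0,0,0,0],[40,0,0,0,0],[35,0,0,0,0],[30,0,0,0,0],[30,0,0,0,0]]

```text
time: 5.05
tool_pos: [0.6606, 0.075, 0.1179]
tool_rot: [-0.001, 0.318, 0.948, -0.002]
contact_force: [-5.1, -4.0, 2.5]
gripper_width: 0.331
grasp_force: 59.6
```

Run:
```python
from h import *
rep()
```

```text
t 5.05 pos [0.6606 0.075  0.1179] yaw 52.96 F_tool [ 1.67 -6.22 -2.48] M [-0.671  0.864 -0.154] w 0.3314 28.17 g 59.574076148783206 q6 -0.921
```

Call:
move_arm:
  targets:
    - [[50,0,0,0,0],[50,0,0,0,0],[50,0,-0.003,0.008,0],[50,0,0,0.008,0],[50,0,0,0,0]]

```text
time: 5.47
tool_pos: [0.6599, 0.0749, 0.1066]
tool_rot: [-0.001, 0.317, 0.948, -0.0]
contact_force: [0.5, 0.6, -1.1]
gripper_width: 0.502
grasp_force: 0.0
```

Call:
move_arm:
  targets:
    - [[45,0,0,0,0],[40,0,0,0,0],[30,0,0,0,0],[25,0,0,0,0],[25,0,0,0,0]]

```text
time: 5.88
tool_pos: [0.6607, 0.0748, 0.1084]
tool_rot: [-0.0, 0.317, 0.948, -0.0]
contact_force: [-1.0, -0.5, 0.6]
gripper_width: 0.336
grasp_force: 59.9
```

Run:
```python
from h import *
rep()
```

```text
t 5.8833 pos [0.6607 0.0748 0.1084] yaw 52.98 F_tool [ 0.49 -0.94 -0.62] M [-0.091  0.263 -0.136] w 0.3356 28.53 g 59.87857891126623 q6 -0.924
```

Call:
move_arm:
  targets:
    - [[25,0,0,0.00035,1],[25,0,0,0.00035,1],[25,0,0,0.00035,1],[25,0,0,0.00035,1],[25,0,0,0.00035,1]]

```text
time: 6.3
tool_pos: [0.6603, 0.0745, 0.1073]
tool_rot: [-0.0, 0.554, 0.833, -0.001]
contact_force: [-3.0, -1.9, 2.2]
gripper_width: 0.334
grasp_force: 59.6
```

```bash
python3 -c "
from h import *
rep()"
```

```text
t 6.3 pos [0.6603 0.0745 0.1073] yaw 22.75 F_tool [-0.63 -3.5  -2.24] M [-0.251  0.494  0.271] w 0.3342 28.4 g 59.613014504357125 q6 -0.396
```

Call:
move_arm:
  targets:
    - [[25,0,0,0.00035,1],[25,0,0,0.00035,1],[25,0,0,0.00035,1],[25,0,0,0.00035,1],[25,0,0,0.00035,1]]

```text
time: 6.72
tool_pos: [0.6599, 0.0745, 0.1062]
tool_rot: [-0.0, 0.75, 0.661, -0.001]
contact_force: [-4.5, -1.6, 3.6]
gripper_width: 0.339
grasp_force: 59.7
```

```bash
python3 -c "
from h import *
rep()"
```

```text
t 6.7167 pos [0.6599 0.0745 0.1062] yaw -7.25 F_tool [-2.13 -4.28 -3.59] M [-0.189  0.7    0.171] w 0.3395 28.86 g 59.7145232980256 q6 0.128
```

Call:
move_arm:
  targets:
    - [[25,-0.001,-0.002,0.0002,1],[25,0,0,0.0003,1],[25,0,0,0.0003,1],[25,0,0,0.0003,1],[25,0,0,0.0003,1]]

```text
time: 7.13
tool_pos: [0.6594, 0.0746, 0.1053]
tool_rot: [-0.0, 0.896, 0.444, 0.0]
contact_force: [-1.0, -0.1, 0.8]
gripper_width: 0.336
grasp_force: 59.5
```

```bash
cat >> h.py <<'E'
def rd(k=4):
    rep(); v=[state()["ft_torque"][2].round(3)]
    for _ in range(k): grab_frame("top"); v.append(state()["ft_torque"][2].round(3))
    print("Mz",[float(x) for x in v])
E
python3 -c "
from h import *
rd()"
```

```text
t 7.1333 pos [0.6594 0.0746 0.1053] yaw -37.25 F_tool [-0.63 -0.73 -0.78] M [0.071 0.085 0.178] w 0.3364 28.6 g 59.535266233433504 q6 0.651
Mz [0.178, -0.178, -0.172, -0.17, -0.15]
```

Call:
move_arm:
  targets:
    - [[25,0,0,0.0003,1],[25,0,0,0.0003,1],[25,0,0,0.0003,1],[25,0,0,0.0003,1],[25,0,0,0.0003,1]]

```text
time: 7.75
tool_pos: [0.6592, 0.075, 0.1042]
tool_rot: [-0.0, 0.98, 0.198, -0.0]
contact_force: [-1.3, 2.6, 0.8]
gripper_width: 0.341
grasp_force: 59.6
```

```bash
python3 -c "
from h import *
rd(2)"
```

```text
t 7.75 pos [0.6592 0.075  0.1042] yaw -67.11 F_tool [-0.2  -2.94 -0.82] M [0.365 0.232 0.195] w 0.3409 28.98 g 59.60490432851657 q6 1.172
Mz [0.195, -0.123, -0.129]
```

Call:
move_arm:
  targets:
    - [[25,0,-0.0008,0.0003,1],[25,0,0,0.0003,1],[25,0,0,0.0003,1]]

```text
time: 8.1
tool_pos: [0.6591, 0.0752, 0.1037]
tool_rot: [-0.0, 0.999, 0.044, -0.0]
contact_force: [-1.4, 1.9, 0.6]
gripper_width: 0.337
grasp_force: 59.6
```

```bash
python3 -c "
from h import *
rd(2)"
```

```text
t 8.1 pos [0.6591 0.0752 0.1037] yaw -84.99 F_tool [-1.25 -2.   -0.57] M [0.321 0.311 0.223] w 0.3372 28.66 g 59.597844096279005 q6 1.485
Mz [0.223, -0.15, -0.163]
```

Call:
move_arm:
  targets:
    - [[25,-0.0004,-0.0006,0.0003,1],[25,0,0,0.0003,1],[25,0,0,0.0003,1]]

```text
time: 8.45
tool_pos: [0.659, 0.0755, 0.1033]
tool_rot: [-0.0, 0.994, -0.112, 0.0]
contact_force: [-1.9, 2.3, 1.1]
gripper_width: 0.332
grasp_force: 59.5
```

```bash
python3 -c "
from h import *
rd(1)"
```

```text
t 8.45 pos [0.659  0.0755 0.1033] yaw -102.92 F_tool [-2.4  -1.77 -1.09] M [0.358 0.25  0.243] w 0.3319 28.22 g 59.54147458905936 q6 1.798
Mz [0.243, -0.07]
```

Call:
move_arm:
  targets:
    - [[25,-0.0006,-0.0004,0.0003,1],[25,0,0,0.0003,1],[25,0,0,0.0003,1]]

```text
time: 8.75
tool_pos: [0.6592, 0.0757, 0.103]
tool_rot: [-0.0, 0.964, -0.266, 0.001]
contact_force: [-0.6, 2.0, 1.8]
gripper_width: 0.34
grasp_force: 59.5
```

```bash
python3 -c "
from h import *
rd(1)"
```

```text
t 8.75 pos [0.6592 0.0757 0.103 ] yaw -120.85 F_tool [-1.51 -1.39 -1.81] M [0.396 0.01  0.301] w 0.3401 28.91 g 59.514320675079944 q6 2.111
Mz [0.301, -0.031]
```

Nut1 is snug: the moving drag rose from about 0.175 to 0.30 N m at 174°. I release it, lift and go to nut3.

Call:
move_arm:
  targets:
    - [[50,0,0,0,0],[50,0,0,0,0],[50,0,0,-0.03,0],[50,0,0,-0.04,0],[50,0,0,-0.04,0]]

```text
time: 9.22
tool_pos: [0.658, 0.075, 0.1682]
tool_rot: [0.001, 0.964, -0.265, -0.001]
contact_force: [1.0, -0.1, -0.2]
gripper_width: 0.501
grasp_force: 0.0
```

```bash
python3 -c "
from h import *
rep();print(sh([.5263,-.0066,.168],5))"
```

```text
t 9.2167 pos [0.658  0.075  0.1682] yaw -120.78 F_tool [ 0.87 -0.44  0.22] M [ 0.02  -0.059 -0.003] w 0.5012 42.6 g 0.0 q6 2.11
(array([-0.0238,  0.0458,  0.0002]), np.float64(-120.78))
```

Call:
move_arm:
  targets:
    - [[50,-0.024,0.0458,0,0],[50,-0.024,0.0458,0,0],[50,-0.024,0.0458,0,0],[50,-0.024,0.0458,0,0],[50,-0.024,0.0458,0,0]]

```text
time: 9.63
tool_pos: [0.525, -0.0062, 0.1686]
tool_rot: [0.0, 0.964, -0.265, 0.0]
contact_force: [0.2, -0.8, 0.1]
gripper_width: 0.5
grasp_force: 0.0
```

Call:
move_arm:
  targets:
    - [[50,0,0,0,-0.9925],[50,0,0,0,-0.9925],[50,0,0,0,-0.9925],[50,0,0,0,-0.9925],[50,0,0,0,-0.9925]]

```text
time: 10.05
tool_pos: [0.5262, -0.0058, 0.1689]
tool_rot: [0.0, 1.0, -0.006, 0.0]
contact_force: [-0.2, 0.7, -0.2]
gripper_width: 0.503
grasp_force: 0.0
```

Call:
move_arm:
  targets:
    - [[50,0,0,0,-0.9925],[50,0,0,0,-0.9925],[50,0,0,0,-0.9925],[50,0,0,0,-0.9925],[50,0,0,0,-0.9925]]

```text
time: 10.47
tool_pos: [0.5262, -0.0057, 0.1688]
tool_rot: [0.0, 0.968, 0.251, 0.0]
contact_force: [0.7, -0.5, -0.1]
gripper_width: 0.503
grasp_force: 0.0
```

Call:
move_arm:
  targets:
    - [[50,0,0,0,-0.9925],[50,0,0,0,-0.9925],[50,0,0,0,-0.9925],[50,0,0,0,-0.9925],[50,0,0,0,-0.9925]]

```text
time: 10.88
tool_pos: [0.5262, -0.0057, 0.1687]
tool_rot: [0.0, 0.871, 0.491, -0.0]
contact_force: [0.2, -0.4, -0.3]
gripper_width: 0.505
grasp_force: 0.0
```

Call:
move_arm:
  targets:
    - [[50,0,0,0,-0.9925],[50,0,0,0,-0.9925],[50,0,0,0,-0.9925],[50,0,0,0,-0.9925],[50,0,0,0,-0.9925]]

```text
time: 11.3
tool_pos: [0.5262, -0.0057, 0.1687]
tool_rot: [0.0, 0.716, 0.699, -0.0]
contact_force: [-0.2, -0.3, 0.5]
gripper_width: 0.499
grasp_force: 0.0
```

Call:
move_arm:
  targets:
    - [[50,0,0,0,-0.9925],[50,0,0,0,-0.9925],[50,0,0,0,-0.9925],[50,0,0,0,-0.9925],[50,0,0,0,-0.9925]]

```text
time: 11.72
tool_pos: [0.5262, -0.0057, 0.1687]
tool_rot: [0.0, 0.512, 0.859, -0.0]
contact_force: [-0.5, -0.1, -0.3]
gripper_width: 0.498
grasp_force: 0.0
```

Call:
move_arm:
  targets:
    - [[50,0,0,0,0],[50,0,0,0,0]]

```text
time: 11.88
tool_pos: [0.5262, -0.0055, 0.1687]
tool_rot: [0.0, 0.516, 0.856, -0.0]
contact_force: [-0.5, -0.2, 0.5]
gripper_width: 0.497
grasp_force: 0.0
```

Run:
```python
from h import *
rep();print(sh([.5263,-.0066,.1084],1))
f=grab_frame("side");x,y=proj("side",[[.5263,-.0066,.15]])[0].astype(int)
cv2.imwrite("pics/h3.png",cv2.resize(f[y-45:y+45,x-45:x+60,::-1],(630,540),interpolation=cv2.INTER_CUBIC))
```

```text
t 11.8833 pos [ 0.5262 -0.0055  0.1687] yaw 27.85 F_tool [ 0.05 -0.56 -0.46] M [-0.038  0.     0.019] w 0.4969 42.24 g 0.0 q6 -0.638
(array([-0.0016, -0.0007,  0.1005]), np.float64(27.85))
```

View pics/h3.png

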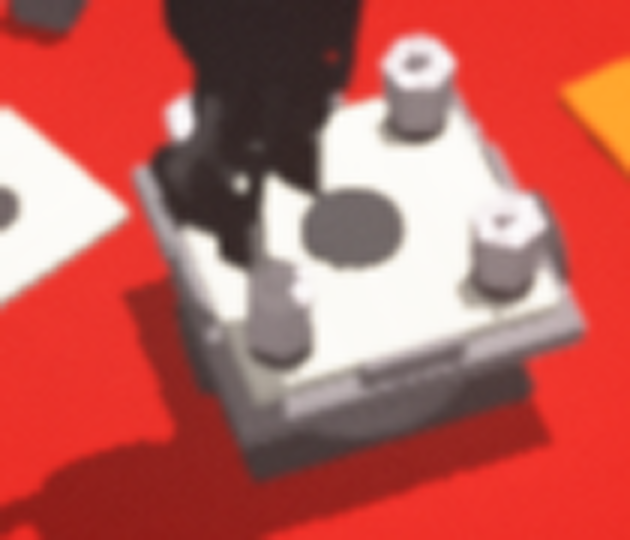

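Side crop: fingertips at (235,265) and (315,190), their middle above nut3 (278,270). I go down and grip.

Call:
move_arm:
  targets:
    - [[50,-0.0016,-0.0007,0.025,0],[50,0,0,0.03,0],[50,0,0,0.03,0],[50,0,0,0.0155,0],[50,0,0,0,0]]

```text
time: 12.35
tool_pos: [0.5243, -0.0061, 0.1055]
tool_rot: [-0.002, 0.516, 0.856, -0.001]
contact_force: [-1.0, 0.4, -0.9]
gripper_width: 0.502
grasp_force: 0.0
```

Call:
move_arm:
  targets:
    - [[45,0,0,0,0],[40,0,0,0,0],[30,0,0,0,0],[25,0,0,0,0],[25,0,0,0,0]]

```text
time: 12.77
tool_pos: [0.5275, -0.0063, 0.1101]
tool_rot: [0.001, 0.516, 0.857, 0.001]
contact_force: [0.5, 0.2, 3.7]
gripper_width: 0.337
grasp_force: 60.1
```

Run:
```python
from h import *
rep()
```

```text
t 12.7667 pos [ 0.5275 -0.0063  0.1101] yaw 27.89 F_tool [-0.07  0.55 -3.73] M [ 0.137 -0.003  0.118] w 0.3366 28.61 g 60.11166295269504 q6 -0.64
```

Call:
move_arm:
  targets:
    - [[25,0,0,0,1],[25,0,0,0,1],[25,0,0,0.0003,1],[25,0,0,0.0003,1],[25,0,0,0.0003,1]]

```text
time: 13.18
tool_pos: [0.5272, -0.0064, 0.1091]
tool_rot: [0.001, 0.722, 0.692, 0.001]
contact_force: [0.6, 0.8, 3.3]
gripper_width: 0.336
grasp_force: 60.1
```

```bash
python3 -c "
from h import *
rep()"
```

```text
t 13.1833 pos [ 0.5272 -0.0064  0.1091] yaw -2.4 F_tool [ 0.87  0.54 -3.29] M [ 0.074 -0.014  0.185] w 0.3357 28.54 g 60.11052674730308 q6 -0.111
```

Call:
move_arm:
  targets:
    - [[25,0,0,0.0003,1],[25,0,0,0.0003,1],[25,0,0,0.0003,1],[25,0,0,0.0003,1],[25,0,0,0.0003,1]]

```text
time: 13.6
tool_pos: [0.5269, -0.0063, 0.108]
tool_rot: [0.0, 0.876, 0.482, 0.001]
contact_force: [0.3, 1.5, 3.7]
gripper_width: 0.337
grasp_force: 60.1
```

```bash
python3 -c "
from h import *
rd(1)"
```

```text
t 13.6 pos [ 0.5269 -0.0063  0.108 ] yaw -32.4 F_tool [ 1.46 -0.55 -3.67] M [0.105 0.129 0.138] w 0.3369 28.63 g 60.10481203556992 q6 0.412
Mz [0.138, -0.175]
```

Create m.py:
```python
from h import *
s=state();print(s["time"],"Mz",s["ft_torque"][2].round(3),"F",s["contact_force"].round(1),"q6",s["joint_pos"][5].round(3))
```

```text
(no output)
```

Call:
move_arm:
  targets:
    - [[25,0,0,0.0003,1]]

```text
time: 13.73
tool_pos: [0.5268, -0.0062, 0.1078]
tool_rot: [0.0, 0.899, 0.437, 0.001]
contact_force: [-0.8, 0.9, 3.8]
gripper_width: 0.333
grasp_force: 60.2
```

```bash
python3 m.py
```

```text
13.7333 Mz 0.159 F [-0.8  0.9  3.8] q6 0.512
```

Call:
move_arm:
  targets:
    - [[25,0,0,0.0002,1]]

```text
time: 13.82
tool_pos: [0.5268, -0.0062, 0.1076]
tool_rot: [0.0, 0.921, 0.389, 0.001]
contact_force: [0.1, 0.7, 2.5]
gripper_width: 0.334
grasp_force: 60.1
```

```bash
python3 m.py
```

```text
13.8167 Mz 0.18 F [0.1 0.7 2.5] q6 0.619
```

Call:
move_arm:
  targets:
    - [[25,0,0,0.0003,1]]

```text
time: 13.9
tool_pos: [0.5268, -0.0062, 0.1074]
tool_rot: [0.0, 0.941, 0.34, 0.001]
contact_force: [-0.4, 1.1, 2.3]
gripper_width: 0.335
grasp_force: 60.2
```

```bash
python3 m.py
```

```text
13.9 Mz 0.192 F [-0.4  1.1  2.3] q6 0.724
```

Call:
move_arm:
  targets:
    - [[25,0,0,0.0002,1]]

```text
time: 13.98
tool_pos: [0.5267, -0.0061, 0.1072]
tool_rot: [0.0, 0.957, 0.29, 0.001]
contact_force: [-0.8, 0.4, 3.2]
gripper_width: 0.332
grasp_force: 60.1
```

```bash
python3 m.py
```

```text
13.9833 Mz 0.262 F [-0.8  0.4  3.2] q6 0.829
```

Call:
move_arm:
  targets:
    - [[25,0,0,0.0003,1]]

```text
time: 14.07
tool_pos: [0.5267, -0.0061, 0.1069]
tool_rot: [-0.0, 0.971, 0.24, 0.001]
contact_force: [0.2, 0.7, 3.4]
gripper_width: 0.338
grasp_force: 60.1
```

```bash
python3 m.py
```

```text
14.0667 Mz 0.127 F [0.2 0.7 3.4] q6 0.934
```

Call:
move_arm:
  targets:
    - [[25,0,0,0.0002,1]]

```text
time: 14.15
tool_pos: [0.5267, -0.006, 0.1068]
tool_rot: [-0.0, 0.982, 0.188, 0.001]
contact_force: [0.2, 1.3, 2.2]
gripper_width: 0.338
grasp_force: 60.0
```

```bash
python3 m.py
```

```text
14.15 Mz 0.179 F [0.2 1.3 2.2] q6 1.038
```

Call:
move_arm:
  targets:
    - [[25,0,0,0.0002,1]]

```text
time: 14.23
tool_pos: [0.5266, -0.006, 0.1065]
tool_rot: [-0.0, 0.991, 0.137, 0.001]
contact_force: [0.4, 2.1, 2.6]
gripper_width: 0.333
grasp_force: 60.0
```

```bash
python3 m.py
```

```text
14.2333 Mz 0.131 F [0.4 2.1 2.6] q6 1.143
```

Call:
move_arm:
  targets:
    - [[25,0,0,0.0003,1]]

```text
time: 14.32
tool_pos: [0.5266, -0.0059, 0.1063]
tool_rot: [-0.0, 0.996, 0.085, 0.0]
contact_force: [-0.2, 2.2, 2.1]
gripper_width: 0.339
grasp_force: 60.0
```

```bash
python3 m.py
```

```text
14.3167 Mz 0.193 F [-0.2  2.2  2.1] q6 1.248
```

Call:
move_arm:
  targets:
    - [[25,0,0,0.0003,0.5]]

```text
time: 14.4
tool_pos: [0.5266, -0.0059, 0.1063]
tool_rot: [-0.0, 0.998, 0.059, 0.0]
contact_force: [-0.4, 1.8, 3.0]
gripper_width: 0.339
grasp_force: 60.2
```

```bash
python3 m.py
```

```text
14.4 Mz 0.222 F [-0.4  1.8  3. ] q6 1.299
```

Call:
move_arm:
  targets:
    - [[25,0,0,0,0.5]]

```text
time: 14.48
tool_pos: [0.5266, -0.0059, 0.1062]
tool_rot: [-0.0, 0.999, 0.034, 0.0]
contact_force: [-0.5, 1.7, 2.3]
gripper_width: 0.335
grasp_force: 60.0
```

```bash
python3 m.py
```

```text
14.4833 Mz 0.215 F [-0.5  1.7  2.3] q6 1.35
```

Call:
move_arm:
  targets:
    - [[25,0,0,0.0003,0.5]]

```text
time: 14.57
tool_pos: [0.5266, -0.0058, 0.1061]
tool_rot: [-0.0, 1.0, 0.008, 0.0]
contact_force: [-0.4, 2.5, 4.0]
gripper_width: 0.339
grasp_force: 60.2
```

```bash
python3 m.py
```

```text
14.5667 Mz 0.221 F [-0.4  2.5  4. ] q6 1.402
```

Call:
move_arm:
  targets:
    - [[25,0,0,0,0.5]]

```text
time: 14.65
tool_pos: [0.5266, -0.0058, 0.1061]
tool_rot: [-0.0, 1.0, -0.018, 0.0]
contact_force: [-0.4, 1.8, 3.2]
gripper_width: 0.337
grasp_force: 60.1
```

```bash
python3 m.py
```

```text
14.65 Mz 0.165 F [-0.4  1.8  3.2] q6 1.455
```

Call:
move_arm:
  targets:
    - [[25,0,0,0.0003,0.5]]

```text
time: 14.73
tool_pos: [0.5266, -0.0058, 0.106]
tool_rot: [-0.0, 0.999, -0.045, 0.0]
contact_force: [-0.9, 2.3, 4.2]
gripper_width: 0.339
grasp_force: 60.2
```

```bash
python3 m.py
```

```text
14.7333 Mz 0.201 F [-0.9  2.3  4.2] q6 1.507
```

Call:
move_arm:
  targets:
    - [[25,0,0,0,0.5]]

```text
time: 14.82
tool_pos: [0.5266, -0.0057, 0.1059]
tool_rot: [-0.0, 0.997, -0.071, 0.0]
contact_force: [0.2, 2.9, 3.1]
gripper_width: 0.33
grasp_force: 60.1
```

```bash
python3 m.py
```

```text
14.8167 Mz 0.222 F [0.2 2.9 3.1] q6 1.559
```

Call:
move_arm:
  targets:
    - [[25,0,0,0.0003,0.5]]

```text
time: 14.9
tool_pos: [0.5266, -0.0057, 0.1059]
tool_rot: [-0.001, 0.995, -0.097, 0.0]
contact_force: [-1.1, 2.6, 4.6]
gripper_width: 0.336
grasp_force: 60.3
```

```bash
python3 m.py
```

```text
14.9 Mz 0.222 F [-1.1  2.6  4.6] q6 1.612
```

Call:
move_arm:
  targets:
    - [[25,0,0,0,0.5]]

```text
time: 14.98
tool_pos: [0.5266, -0.0057, 0.1058]
tool_rot: [-0.001, 0.992, -0.123, 0.0]
contact_force: [-0.3, 3.3, 3.0]
gripper_width: 0.337
grasp_force: 60.2
```

```bash
python3 m.py
```

```text
14.9833 Mz 0.213 F [-0.3  3.3  3. ] q6 1.664
```

Call:
move_arm:
  targets:
    - [[25,0,0,0.0003,0.5]]

```text
time: 15.07
tool_pos: [0.5266, -0.0057, 0.1057]
tool_rot: [-0.001, 0.989, -0.149, 0.0]
contact_force: [-1.4, 3.5, 4.2]
gripper_width: 0.335
grasp_force: 60.3
```

```bash
python3 m.py
```

```text
15.0667 Mz 0.276 F [-1.4  3.5  4.2] q6 1.716
```

Call:
move_arm:
  targets:
    - [[25,0,0,0,0.5]]

```text
time: 15.15
tool_pos: [0.5266, -0.0056, 0.1057]
tool_rot: [-0.001, 0.985, -0.175, 0.0]
contact_force: [-1.3, 2.5, 2.6]
gripper_width: 0.333
grasp_force: 60.2
```

```bash
python3 m.py
```

```text
15.15 Mz 0.23 F [-1.3  2.5  2.6] q6 1.769
```

Call:
move_arm:
  targets:
    - [[25,0,0,0.0003,0.5]]

```text
time: 15.23
tool_pos: [0.5266, -0.0056, 0.1056]
tool_rot: [-0.001, 0.98, -0.2, 0.0]
contact_force: [-1.2, 3.0, 5.0]
gripper_width: 0.336
grasp_force: 60.3
```

```bash
python3 m.py
```

```text
15.2333 Mz 0.246 F [-1.2  3.   5. ] q6 1.821
```

Call:
move_arm:
  targets:
    - [[25,0,0,0,0.5]]

```text
time: 15.32
tool_pos: [0.5266, -0.0056, 0.1056]
tool_rot: [-0.001, 0.974, -0.226, 0.0]
contact_force: [-0.5, 3.3, 3.4]
gripper_width: 0.332
grasp_force: 60.2
```

```bash
python3 m.py
```

```text
15.3167 Mz 0.233 F [-0.5  3.3  3.4] q6 1.873
```

Call:
move_arm:
  targets:
    - [[25,0,-0.001,0,0.5]]

```text
time: 15.4
tool_pos: [0.5267, -0.0055, 0.1055]
tool_rot: [-0.0, 0.968, -0.251, 0.0]
contact_force: [-2.2, -0.1, 3.8]
gripper_width: 0.331
grasp_force: 60.3
```

```bash
python3 m.py
```

```text
15.4 Mz 0.273 F [-2.2 -0.1  3.8] q6 1.927
```

Call:
move_arm:
  targets:
    - [[25,0,0,0,0.5]]

```text
time: 15.48
tool_pos: [0.5267, -0.0055, 0.1055]
tool_rot: [-0.0, 0.961, -0.276, 0.0]
contact_force: [-1.0, -0.2, 3.5]
gripper_width: 0.34
grasp_force: 60.2
```

```bash
python3 m.py
```

```text
15.4833 Mz 0.32 F [-1.  -0.2  3.5] q6 1.979
```

Call:
move_arm:
  targets:
    - [[25,0,0,0.0003,0.5]]

```text
time: 15.57
tool_pos: [0.5267, -0.0055, 0.1054]
tool_rot: [-0.0, 0.953, -0.302, 0.0]
contact_force: [-1.4, 2.5, 5.6]
gripper_width: 0.332
grasp_force: 60.3
```

```bash
python3 m.py
```

```text
15.5667 Mz 0.338 F [-1.4  2.5  5.6] q6 2.031
```

Call:
move_arm:
  targets:
    - [[25,0,0,0,0.5]]

```text
time: 15.65
tool_pos: [0.5267, -0.0055, 0.1053]
tool_rot: [-0.0, 0.945, -0.326, 0.0]
contact_force: [-1.1, 1.0, 4.0]
gripper_width: 0.334
grasp_force: 60.3
```

```bash
python3 m.py
```

```text
15.65 Mz 0.32 F [-1.1  1.   4. ] q6 2.084
```

Nut3 is snug at 156°: the drag fit gives about 60 N. Next comes nut2.

Call:
move_arm:
  targets:
    - [[50,0,0,0,0],[50,0,0,0,0],[50,0,0,-0.03,0],[50,0,0,-0.04,0],[50,0,0,-0.035,0]]

```text
time: 16.07
tool_pos: [0.526, -0.0058, 0.1676]
tool_rot: [0.0, 0.945, -0.326, -0.001]
contact_force: [1.0, -0.1, 1.0]
gripper_width: 0.5
grasp_force: 0.0
```

```bash
sed -i 's/^C=.*/C=np.array([.5929,.0348]);YAW=np.radians(-13.6)/' h.py; python3 -c "
from h import *
rep();print(nut(2),sh(nut(2,.168),5))"
```

```text
t 16.0667 pos [ 0.526  -0.0058  0.1676] yaw -128.02 F_tool [ 0.8  -0.55 -0.98] M [-0.036 -0.007  0.036] w 0.4999 42.5 g 0.0 q6 2.082
[ 0.63342504 -0.03159067  0.139     ] (array([ 0.0335, -0.0153, -0.0002]), np.float64(-128.02))
```

Call:
move_arm:
  targets:
    - [[50,0.0335,-0.0153,0,0],[50,0.0335,-0.0153,0,0],[50,0.0335,-0.0153,0,0],[50,0.0335,-0.0153,0,0],[50,0.0335,-0.0153,0,0]]

```text
time: 16.48
tool_pos: [0.6348, -0.0321, 0.1671]
tool_rot: [0.0, 0.945, -0.326, -0.0]
contact_force: [-0.2, 0.1, 0.2]
gripper_width: 0.497
grasp_force: 0.0
```

Call:
move_arm:
  targets:
    - [[50,0,0,0,-0.975],[50,0,0,0,-0.975],[50,0,0,0,-0.975],[50,0,0,0,-0.975],[50,0,0,0,-0.975]]

```text
time: 16.9
tool_pos: [0.6338, -0.0318, 0.1669]
tool_rot: [0.0, 0.997, -0.074, -0.0]
contact_force: [0.7, 0.2, 0.7]
gripper_width: 0.502
grasp_force: 0.0
```

Call:
move_arm:
  targets:
    - [[50,0,0,0,-0.975],[50,0,0,0,-0.975],[50,0,0,0,-0.975],[50,0,0,0,-0.975],[50,0,0,0,-0.975]]

```text
time: 17.32
tool_pos: [0.6338, -0.0318, 0.167]
tool_rot: [0.0, 0.984, 0.18, -0.0]
contact_force: [-0.2, 0.6, 0.4]
gripper_width: 0.504
grasp_force: 0.0
```

Call:
move_arm:
  targets:
    - [[50,0,0,0,-0.975],[50,0,0,0,-0.975],[50,0,0,0,-0.975],[50,0,0,0,-0.975],[50,0,0,0,-0.975]]

```text
time: 17.73
tool_pos: [0.6338, -0.0318, 0.167]
tool_rot: [-0.0, 0.906, 0.423, -0.0]
contact_force: [0.5, 0.6, -0.3]
gripper_width: 0.501
grasp_force: 0.0
```

Call:
move_arm:
  targets:
    - [[50,0,0,0,-0.975],[50,0,0,0,-0.975],[50,0,0,0,-0.975],[50,0,0,0,-0.975],[50,0,0,0,-0.975]]

```text
time: 18.15
tool_pos: [0.6337, -0.0318, 0.167]
tool_rot: [-0.0, 0.77, 0.638, -0.0]
contact_force: [0.1, 0.2, -0.3]
gripper_width: 0.5
grasp_force: 0.0
```

Call:
move_arm:
  targets:
    - [[50,0,0,0,-0.975],[50,0,0,0,-0.975],[50,0,0,0,-0.975],[50,0,0,0,-0.975],[50,0,0,0,-0.975]]

```text
time: 18.57
tool_pos: [0.6337, -0.0318, 0.167]
tool_rot: [-0.0, 0.584, 0.812, -0.0]
contact_force: [-0.6, 0.9, -0.4]
gripper_width: 0.497
grasp_force: 0.0
```

Call:
move_arm:
  targets:
    - [[50,0,0,0,-0.975],[50,0,0,0,-0.975],[50,0,0,0,-0.975],[50,0,0,0,-0.975],[50,0,0,0,0]]

```text
time: 18.98
tool_pos: [0.6338, -0.0318, 0.167]
tool_rot: [-0.0, 0.409, 0.912, -0.0]
contact_force: [0.2, 0.0, -0.2]
gripper_width: 0.503
grasp_force: 0.0
```

Run:
```python
from h import *
rep();print(sh(nut(2,.1084),1))
```

```text
t 18.9833 pos [ 0.6338 -0.0318  0.167 ] yaw 41.7 F_tool [-0.14  0.17  0.25] M [-0.001  0.003  0.019] w 0.503 42.76 g 0.0 q6 -0.895
(array([ 0.0006, -0.0001,  0.0977]), np.float64(41.7))
```

Call:
move_arm:
  targets:
    - [[50,0.0006,0,0.025,0],[50,0,0,0.03,0],[50,0,0,0.025,0],[50,0,0,0.0135,0],[50,0,0,0.003,0]]

```text
time: 19.4
tool_pos: [0.6316, -0.0311, 0.1058]
tool_rot: [-0.003, 0.411, 0.912, -0.001]
contact_force: [0.1, -0.3, -0.2]
gripper_width: 0.499
grasp_force: 0.0
```

Call:
move_arm:
  targets:
    - [[50,0,0,0,0],[40,0,0,0,0],[30,0,0,0,0],[25,0,0,0,0],[25,0,0,0,0]]

```text
time: 19.82
tool_pos: [0.6342, -0.0316, 0.1107]
tool_rot: [0.001, 0.411, 0.912, 0.0]
contact_force: [-1.4, -0.7, 2.4]
gripper_width: 0.338
grasp_force: 60.2
```

Run:
```python
from h import *
rep()
```

```text
t 19.8167 pos [ 0.6342 -0.0316  0.1107] yaw 41.5 F_tool [ 0.46 -1.52 -2.38] M [-0.119  0.257 -0.18 ] w 0.3378 28.71 g 60.17147701524664 q6 -0.891
```

Call:
move_arm:
  targets:
    - [[25,0,0,0,1],[25,0,0,0,1],[25,0,0,0.0003,1],[25,0,0,0.0003,1],[25,0,0,0.0003,1]]

```text
time: 20.23
tool_pos: [0.6341, -0.0317, 0.1097]
tool_rot: [0.001, 0.634, 0.773, 0.0]
contact_force: [-1.1, -0.7, -0.1]
gripper_width: 0.338
grasp_force: 59.8
```

```bash
python3 m.py
```

```text
20.2333 Mz 0.263 F [-1.1 -0.7 -0.1] q6 -0.363
```

Call:
move_arm:
  targets:
    - [[25,0,-0.0004,0.0003,1],[25,0,0,0.0003,1],[25,0,0,0.0003,1]]

```text
time: 20.48
tool_pos: [0.6341, -0.0317, 0.1091]
tool_rot: [0.001, 0.747, 0.664, 0.0]
contact_force: [0.3, -1.0, -0.2]
gripper_width: 0.329
grasp_force: 59.7
```

```bash
python3 m.py
```

```text
20.4833 Mz 0.205 F [ 0.3 -1.  -0.2] q6 -0.049
```

Call:
move_arm:
  targets:
    - [[25,0,0,0.0003,1]]

```text
time: 20.57
tool_pos: [0.6341, -0.0316, 0.1089]
tool_rot: [0.001, 0.781, 0.624, 0.001]
contact_force: [1.2, -1.0, -1.1]
gripper_width: 0.336
grasp_force: 59.7
```

```bash
python3 m.py
```

```text
20.5667 Mz 0.178 F [ 1.2 -1.  -1.1] q6 0.055
```

Call:
move_arm:
  targets:
    - [[25,0,0,0.0003,1]]

```text
time: 20.65
tool_pos: [0.6341, -0.0317, 0.1087]
tool_rot: [0.001, 0.813, 0.583, 0.001]
contact_force: [1.0, -0.8, -0.9]
gripper_width: 0.337
grasp_force: 59.7
```

```bash
python3 m.py
```

```text
20.65 Mz 0.158 F [ 1.  -0.8 -0.9] q6 0.16
```

Call:
move_arm:
  targets:
    - [[25,0,0,0.0003,1]]

```text
time: 20.73
tool_pos: [0.6341, -0.0317, 0.1085]
tool_rot: [0.001, 0.842, 0.539, 0.001]
contact_force: [0.5, -0.9, -1.5]
gripper_width: 0.336
grasp_force: 59.6
```

```bash
python3 m.py
```

```text
20.7333 Mz 0.205 F [ 0.5 -0.9 -1.5] q6 0.265
```

Call:
move_arm:
  targets:
    - [[25,0,0,0.0003,1]]

```text
time: 20.82
tool_pos: [0.6341, -0.0317, 0.1082]
tool_rot: [0.001, 0.869, 0.495, 0.001]
contact_force: [0.6, -1.5, -0.4]
gripper_width: 0.332
grasp_force: 59.6
```

```bash
python3 m.py
```

```text
20.8167 Mz 0.197 F [ 0.6 -1.5 -0.4] q6 0.37
```

Call:
move_arm:
  targets:
    - [[25,0,0,0.0003,1]]

```text
time: 20.9
tool_pos: [0.6341, -0.0316, 0.108]
tool_rot: [0.001, 0.894, 0.448, 0.001]
contact_force: [1.8, -0.7, -0.8]
gripper_width: 0.334
grasp_force: 59.6
```

```bash
python3 m.py
```

```text
20.9 Mz 0.211 F [ 1.8 -0.7 -0.8] q6 0.474
```

Call:
move_arm:
  targets:
    - [[25,0,0,0.0003,1]]

```text
time: 20.98
tool_pos: [0.6341, -0.0317, 0.1078]
tool_rot: [0.001, 0.916, 0.401, 0.001]
contact_force: [-0.0, -1.0, -0.8]
gripper_width: 0.335
grasp_force: 59.6
```

```bash
python3 m.py
```

```text
20.9833 Mz 0.199 F [-0.  -1.  -0.8] q6 0.579
```

Call:
move_arm:
  targets:
    - [[25,0,0,0.0003,1]]

```text
time: 21.07
tool_pos: [0.6341, -0.0317, 0.1077]
tool_rot: [0.001, 0.936, 0.352, 0.001]
contact_force: [-0.1, -0.3, -0.8]
gripper_width: 0.339
grasp_force: 59.7
```

```bash
python3 m.py
```

```text
21.0667 Mz 0.235 F [-0.1 -0.3 -0.8] q6 0.684
```

Call:
move_arm:
  targets:
    - [[25,0,0,0.0003,1]]

```text
time: 21.15
tool_pos: [0.6341, -0.0316, 0.1075]
tool_rot: [0.001, 0.953, 0.303, 0.001]
contact_force: [1.8, -1.3, -1.3]
gripper_width: 0.342
grasp_force: 59.7
```

```bash
python3 m.py
```

```text
21.15 Mz 0.246 F [ 1.8 -1.3 -1.3] q6 0.788
```

Call:
move_arm:
  targets:
    - [[25,0,0,0.0003,0.5]]

```text
time: 21.23
tool_pos: [0.6341, -0.0316, 0.1074]
tool_rot: [0.001, 0.96, 0.278, 0.001]
contact_force: [0.2, 0.1, -0.5]
gripper_width: 0.331
grasp_force: 59.8
```

```bash
python3 m.py
```

```text
21.2333 Mz 0.202 F [ 0.2  0.1 -0.5] q6 0.84
```

Call:
move_arm:
  targets:
    - [[25,0,0,0,0.5]]

```text
time: 21.32
tool_pos: [0.6341, -0.0317, 0.1074]
tool_rot: [0.001, 0.967, 0.254, 0.001]
contact_force: [1.4, -1.2, -0.7]
gripper_width: 0.335
grasp_force: 59.7
```

```bash
python3 m.py
```

```text
21.3167 Mz 0.217 F [ 1.4 -1.2 -0.7] q6 0.891
```

Call:
move_arm:
  targets:
    - [[25,0,0,0.0003,0.5]]

```text
time: 21.4
tool_pos: [0.6341, -0.0317, 0.1073]
tool_rot: [0.001, 0.974, 0.229, 0.001]
contact_force: [-0.0, 0.2, 0.7]
gripper_width: 0.333
grasp_force: 59.8
```

```bash
python3 m.py
```

```text
21.4 Mz 0.243 F [-0.   0.2  0.7] q6 0.943
```

Call:
move_arm:
  targets:
    - [[25,0,0,0,0.5]]

```text
time: 21.48
tool_pos: [0.634, -0.0316, 0.1073]
tool_rot: [0.001, 0.979, 0.203, 0.001]
contact_force: [1.2, -1.2, 0.0]
gripper_width: 0.333
grasp_force: 59.7
```

```bash
python3 m.py
```

```text
21.4833 Mz 0.258 F [ 1.2 -1.2  0. ] q6 0.995
```

Call:
move_arm:
  targets:
    - [[25,0,0,0.0003,0.5]]

```text
time: 21.57
tool_pos: [0.6341, -0.0316, 0.1072]
tool_rot: [0.001, 0.984, 0.177, 0.001]
contact_force: [0.6, -1.2, -0.2]
gripper_width: 0.336
grasp_force: 59.8
```

```bash
python3 m.py
```

```text
21.5667 Mz 0.242 F [ 0.6 -1.2 -0.2] q6 1.048
```

Call:
move_arm:
  targets:
    - [[25,0,0,0,0.5]]

```text
time: 21.65
tool_pos: [0.634, -0.0316, 0.1071]
tool_rot: [0.0, 0.988, 0.152, 0.001]
contact_force: [0.1, -0.4, 0.1]
gripper_width: 0.339
grasp_force: 59.8
```

```bash
python3 m.py
```

```text
21.65 Mz 0.229 F [ 0.1 -0.4  0.1] q6 1.1
```

Call:
move_arm:
  targets:
    - [[25,0,0,0.0003,0.5]]

```text
time: 21.73
tool_pos: [0.6341, -0.0317, 0.1071]
tool_rot: [0.0, 0.992, 0.126, 0.001]
contact_force: [0.6, -0.4, 0.6]
gripper_width: 0.334
grasp_force: 59.9
```

```bash
python3 m.py
```

```text
21.7333 Mz 0.231 F [ 0.6 -0.4  0.6] q6 1.152
```

Call:
move_arm:
  targets:
    - [[25,0,0,0,0.5]]

```text
time: 21.82
tool_pos: [0.6341, -0.0316, 0.1071]
tool_rot: [0.0, 0.995, 0.1, 0.001]
contact_force: [0.4, 0.1, 0.4]
gripper_width: 0.337
grasp_force: 59.8
```

```bash
python3 m.py
```

```text
21.8167 Mz 0.291 F [0.4 0.1 0.4] q6 1.205
```

Call:
move_arm:
  targets:
    - [[25,0,0,0.0003,0.5]]

```text
time: 21.9
tool_pos: [0.6341, -0.0316, 0.1069]
tool_rot: [0.0, 0.997, 0.074, 0.001]
contact_force: [0.7, -0.5, 1.5]
gripper_width: 0.333
grasp_force: 59.9
```

```bash
python3 m.py
```

```text
21.9 Mz 0.293 F [ 0.7 -0.5  1.5] q6 1.257
```

Call:
move_arm:
  targets:
    - [[25,0,0,0,0.5]]

```text
time: 21.98
tool_pos: [0.6341, -0.0316, 0.1069]
tool_rot: [0.0, 0.999, 0.047, 0.001]
contact_force: [0.1, -1.0, 0.4]
gripper_width: 0.335
grasp_force: 59.8
```

```bash
python3 m.py
```

```text
21.9833 Mz 0.301 F [ 0.1 -1.   0.4] q6 1.309
```

Call:
move_arm:
  targets:
    - [[25,0,0,0.0003,0.4]]

```text
time: 22.07
tool_pos: [0.6341, -0.0316, 0.1068]
tool_rot: [0.0, 1.0, 0.027, 0.001]
contact_force: [-0.7, -0.4, 1.5]
gripper_width: 0.337
grasp_force: 59.9
```

```bash
python3 m.py
```

```text
22.0667 Mz 0.273 F [-0.7 -0.4  1.5] q6 1.351
```

Call:
move_arm:
  targets:
    - [[25,0,0,0,0.5]]

```text
time: 22.15
tool_pos: [0.634, -0.0316, 0.1068]
tool_rot: [0.0, 1.0, 0.001, 0.001]
contact_force: [-0.5, -0.6, -0.1]
gripper_width: 0.333
grasp_force: 59.8
```

```bash
python3 m.py
```

```text
22.15 Mz 0.307 F [-0.5 -0.6 -0.1] q6 1.403
```

Call:
move_arm:
  targets:
    - [[25,0,0,0.0003,0.5]]

```text
time: 22.23
tool_pos: [0.6341, -0.0316, 0.1068]
tool_rot: [0.0, 1.0, -0.026, 0.001]
contact_force: [-0.4, -0.3, 1.8]
gripper_width: 0.333
grasp_force: 60.0
```

```bash
python3 m.py
```

```text
22.2333 Mz 0.387 F [-0.4 -0.3  1.8] q6 1.456
```

Call:
move_arm:
  targets:
    - [[50,0,0,0,0],[50,0,0,0,0],[50,0,0,-0.03,0],[50,0,0,-0.04,0],[50,0,0,-0.035,0]]

```text
time: 22.65
tool_pos: [0.6333, -0.0313, 0.1693]
tool_rot: [-0.0, 1.0, -0.024, -0.0]
contact_force: [0.8, -0.7, -0.8]
gripper_width: 0.499
grasp_force: 0.0
```

```bash
python3 -c "
from h import *
rep();print(nut(4),sh(nut(4,.168),5))"
```

```text
t 22.65 pos [ 0.6333 -0.0313  0.1693] yaw -92.8 F_tool [0.84 0.7  0.77] M [ 0.044 -0.101 -0.023] w 0.4991 42.42 g 0.0 q6 1.453
[0.55237496 0.10119067 0.139     ] (array([-0.0291, -0.0428,  0.0005]), np.float64(-92.8))
```

Call:
move_arm:
  targets:
    - [[50,-0.0291,-0.0428,0,0],[50,-0.0291,-0.0428,0,0],[50,-0.0291,-0.0428,0,0],[50,-0.0291,-0.0428,0,0],[50,-0.0291,-0.0428,0,0]]

```text
time: 23.07
tool_pos: [0.552, 0.1023, 0.1691]
tool_rot: [-0.0, 1.0, -0.025, 0.0]
contact_force: [0.4, 0.2, 0.5]
gripper_width: 0.5
grasp_force: 0.0
```

Call:
move_arm:
  targets:
    - [[50,0,0,0,-0.995],[50,0,0,0,-0.995],[50,0,0,0,-0.995],[50,0,0,0,-0.995],[50,0,0,0,-0.995]]

```text
time: 23.48
tool_pos: [0.5528, 0.1014, 0.1691]
tool_rot: [-0.0, 0.972, 0.236, 0.0]
contact_force: [-0.8, 0.5, -0.3]
gripper_width: 0.503
grasp_force: 0.0
```

Call:
move_arm:
  targets:
    - [[50,0,0,0,-0.995],[50,0,0,0,-0.995],[50,0,0,0,-0.995],[50,0,0,0,-0.995],[50,0,0,0,-0.995]]

```text
time: 23.9
tool_pos: [0.5529, 0.1013, 0.169]
tool_rot: [0.0, 0.878, 0.479, 0.0]
contact_force: [0.1, -0.2, 0.3]
gripper_width: 0.501
grasp_force: 0.0
```

Call:
move_arm:
  targets:
    - [[50,0,0,0,-0.995],[50,0,0,0,-0.995],[50,0,0,0,-0.995],[50,0,0,0,-0.995],[50,0,0,0,-0.995]]

```text
time: 24.32
tool_pos: [0.5529, 0.1013, 0.169]
tool_rot: [0.0, 0.725, 0.689, 0.0]
contact_force: [0.3, -0.3, -0.4]
gripper_width: 0.499
grasp_force: 0.0
```

Call:
move_arm:
  targets:
    - [[50,0,0,0,-0.995],[50,0,0,0,-0.995],[50,0,0,0,-0.995],[50,0,0,0,-0.995],[50,0,0,0,-0.995]]

```text
time: 24.73
tool_pos: [0.5529, 0.1013, 0.169]
tool_rot: [0.0, 0.523, 0.852, 0.0]
contact_force: [0.2, -0.0, 0.1]
gripper_width: 0.501
grasp_force: 0.0
```

Call:
move_arm:
  targets:
    - [[50,0,0,0,-0.995],[50,0,0,0,-0.995],[50,0,0,0,-0.995],[50,0,0,0,0],[50,0,0,0,0]]

```text
time: 25.15
tool_pos: [0.5528, 0.1012, 0.1689]
tool_rot: [0.0, 0.388, 0.922, 0.0]
contact_force: [-0.2, -0.6, -0.2]
gripper_width: 0.498
grasp_force: 0.0
```

Run:
```python
from h import *
rep();print(sh(nut(4,.1095),1))
```

```text
t 25.15 pos [0.5528 0.1012 0.1689] yaw 44.32 F_tool [-0.29 -0.51  0.23] M [0.03  0.029 0.   ] w 0.4975 42.29 g 0.0 q6 -0.725
(array([ 0.0005, -0.0006,  0.0991]), np.float64(44.32))
```

Call:
move_arm:
  targets:
    - [[50,0.0003,-0.0004,0.025,0],[50,0,0,0.03,0],[50,0,0,0.025,0],[50,0,0,0.015,0],[50,0,0,0.004,0]]

```text
time: 25.57
tool_pos: [0.5511, 0.1011, 0.1072]
tool_rot: [-0.002, 0.388, 0.922, -0.001]
contact_force: [-0.2, 0.8, -0.1]
gripper_width: 0.502
grasp_force: 0.0
```

Call:
move_arm:
  targets:
    - [[50,0,0,0,0],[40,0,0,0,0],[30,0,0,0,0],[25,0,0,0,0],[25,0,0,0,0]]

```text
time: 25.98
tool_pos: [0.5531, 0.1011, 0.1108]
tool_rot: [0.001, 0.387, 0.922, 0.0]
contact_force: [-2.1, -0.6, 3.2]
gripper_width: 0.334
grasp_force: 60.0
```

Run:
```python
from h import *
rep()
```

```text
t 25.9833 pos [0.5531 0.1011 0.1108] yaw 44.42 F_tool [ 0.98 -1.92 -3.24] M [-0.105  0.245 -0.033] w 0.3335 28.35 g 59.990303507074714 q6 -0.727
```

Call:
move_arm:
  targets:
    - [[25,0,0,0,1],[25,0,0,0,1],[25,0,0,0.0003,1],[25,0,0,0.0003,1],[25,0,0,0.0003,1]]

```text
time: 26.4
tool_pos: [0.5531, 0.1011, 0.1097]
tool_rot: [0.001, 0.614, 0.789, 0.0]
contact_force: [-0.1, 0.1, 2.0]
gripper_width: 0.338
grasp_force: 59.8
```

```bash
python3 m.py
```

```text
26.4 Mz 0.203 F [-0.1  0.1  2. ] q6 -0.199
```

Call:
move_arm:
  targets:
    - [[25,0,-0.0004,0.0003,1]]

```text
time: 26.48
tool_pos: [0.553, 0.1011, 0.1095]
tool_rot: [0.001, 0.655, 0.756, 0.001]
contact_force: [0.7, -1.0, 1.1]
gripper_width: 0.332
grasp_force: 59.7
```

```bash
python3 m.py
```

```text
26.4833 Mz 0.171 F [ 0.7 -1.   1.1] q6 -0.094
```

Call:
move_arm:
  targets:
    - [[25,0,0,0.0003,1]]

```text
time: 26.57
tool_pos: [0.553, 0.1011, 0.1093]
tool_rot: [0.001, 0.694, 0.72, 0.001]
contact_force: [0.5, -0.5, 1.0]
gripper_width: 0.335
grasp_force: 59.7
```

```bash
python3 m.py
```

```text
26.5667 Mz 0.23 F [ 0.5 -0.5  1. ] q6 0.011
```

Call:
move_arm:
  targets:
    - [[25,0,0,0.0003,1]]

```text
time: 26.65
tool_pos: [0.553, 0.1011, 0.1091]
tool_rot: [0.001, 0.73, 0.683, 0.001]
contact_force: [1.5, -0.4, 1.3]
gripper_width: 0.337
grasp_force: 59.7
```

```bash
python3 m.py
```

```text
26.65 Mz 0.145 F [ 1.5 -0.4  1.3] q6 0.115
```

Call:
move_arm:
  targets:
    - [[25,0,0,0.0003,1]]

```text
time: 26.73
tool_pos: [0.553, 0.1011, 0.109]
tool_rot: [0.001, 0.765, 0.644, 0.001]
contact_force: [0.9, -1.1, 1.4]
gripper_width: 0.332
grasp_force: 59.7
```

```bash
python3 m.py
```

```text
26.7333 Mz 0.173 F [ 0.9 -1.1  1.4] q6 0.22
```

Call:
move_arm:
  targets:
    - [[25,0,0,0.0003,1]]

```text
time: 26.82
tool_pos: [0.553, 0.1011, 0.1087]
tool_rot: [0.001, 0.798, 0.603, 0.001]
contact_force: [0.8, 0.3, 0.5]
gripper_width: 0.331
grasp_force: 59.7
```

```bash
python3 m.py
```

```text
26.8167 Mz 0.171 F [0.8 0.3 0.5] q6 0.325
```

Call:
move_arm:
  targets:
    - [[25,0,0,0.0003,1]]

```text
time: 26.9
tool_pos: [0.553, 0.1011, 0.1085]
tool_rot: [0.001, 0.828, 0.56, 0.001]
contact_force: [0.8, -0.9, 1.1]
gripper_width: 0.336
grasp_force: 59.7
```

```bash
python3 m.py
```

```text
26.9 Mz 0.159 F [ 0.8 -0.9  1.1] q6 0.43
```

Call:
move_arm:
  targets:
    - [[25,0,0,0.0003,1]]

```text
time: 26.98
tool_pos: [0.553, 0.1011, 0.1083]
tool_rot: [0.001, 0.856, 0.516, 0.001]
contact_force: [0.3, -1.0, 0.7]
gripper_width: 0.335
grasp_force: 59.6
```

```bash
python3 m.py
```

```text
26.9833 Mz 0.177 F [ 0.3 -1.   0.7] q6 0.534
```

Call:
move_arm:
  targets:
    - [[25,0,0,0.0003,1]]

```text
time: 27.07
tool_pos: [0.553, 0.1011, 0.1081]
tool_rot: [0.001, 0.882, 0.471, 0.001]
contact_force: [0.6, -0.6, 1.1]
gripper_width: 0.338
grasp_force: 59.6
```

```bash
python3 m.py
```

```text
27.0667 Mz 0.172 F [ 0.6 -0.6  1.1] q6 0.639
```

Call:
move_arm:
  targets:
    - [[25,0,0,0.0003,1]]

```text
time: 27.15
tool_pos: [0.553, 0.1011, 0.1079]
tool_rot: [0.001, 0.906, 0.424, 0.001]
contact_force: [2.0, -0.2, 0.8]
gripper_width: 0.336
grasp_force: 59.6
```

```bash
python3 m.py
```

```text
27.15 Mz 0.189 F [ 2.  -0.2  0.8] q6 0.744
```

Call:
move_arm:
  targets:
    - [[25,0,0,0.0003,1]]

```text
time: 27.23
tool_pos: [0.553, 0.1011, 0.1077]
tool_rot: [0.0, 0.927, 0.376, 0.001]
contact_force: [1.2, -0.1, 0.0]
gripper_width: 0.338
grasp_force: 59.6
```

```bash
python3 m.py
```

```text
27.2333 Mz 0.165 F [ 1.2 -0.1  0. ] q6 0.848
```

Call:
move_arm:
  targets:
    - [[25,0,0,0.0003,1]]

```text
time: 27.32
tool_pos: [0.5529, 0.1011, 0.1075]
tool_rot: [0.0, 0.945, 0.327, 0.001]
contact_force: [1.0, -0.1, 0.7]
gripper_width: 0.334
grasp_force: 59.6
```

```bash
python3 m.py
```

```text
27.3167 Mz 0.246 F [ 1.  -0.1  0.7] q6 0.953
```

Call:
move_arm:
  targets:
    - [[25,0,0,0.0003,0.6]]

```text
time: 27.4
tool_pos: [0.553, 0.1011, 0.1074]
tool_rot: [0.0, 0.955, 0.297, 0.001]
contact_force: [1.4, 0.4, 0.5]
gripper_width: 0.333
grasp_force: 59.7
```

```bash
python3 m.py
```

```text
27.4 Mz 0.155 F [1.4 0.4 0.5] q6 1.015
```

Call:
move_arm:
  targets:
    - [[25,0,0,0.0001,0.6]]

```text
time: 27.48
tool_pos: [0.5529, 0.1011, 0.1072]
tool_rot: [0.0, 0.963, 0.268, 0.001]
contact_force: [1.0, -0.2, -0.1]
gripper_width: 0.334
grasp_force: 59.6
```

```bash
python3 m.py
```

```text
27.4833 Mz 0.159 F [ 1.  -0.2 -0.1] q6 1.077
```

Call:
move_arm:
  targets:
    - [[25,0,0,0.0003,0.6]]

```text
time: 27.57
tool_pos: [0.553, 0.1011, 0.1071]
tool_rot: [0.0, 0.971, 0.238, 0.001]
contact_force: [2.0, 0.8, 0.4]
gripper_width: 0.338
grasp_force: 59.7
```

```bash
python3 m.py
```

```text
27.5667 Mz 0.166 F [2.  0.8 0.4] q6 1.14
```

Call:
move_arm:
  targets:
    - [[25,0,0,0.0001,0.6]]

```text
time: 27.65
tool_pos: [0.5529, 0.1011, 0.107]
tool_rot: [0.0, 0.978, 0.207, 0.001]
contact_force: [1.1, -1.2, 0.9]
gripper_width: 0.331
grasp_force: 59.7
```

```bash
python3 m.py
```

```text
27.65 Mz 0.208 F [ 1.1 -1.2  0.9] q6 1.202
```

Call:
move_arm:
  targets:
    - [[25,0,0,0.0003,0.6]]

```text
time: 27.73
tool_pos: [0.5529, 0.1011, 0.1069]
tool_rot: [0.0, 0.984, 0.176, 0.001]
contact_force: [0.4, -0.1, 0.9]
gripper_width: 0.333
grasp_force: 59.8
```

```bash
python3 m.py
```

```text
27.7333 Mz 0.23 F [ 0.4 -0.1  0.9] q6 1.265
```

Call:
move_arm:
  targets:
    - [[25,0,0,0.0001,0.6]]

```text
time: 27.82
tool_pos: [0.5529, 0.1011, 0.1069]
tool_rot: [0.0, 0.989, 0.145, 0.001]
contact_force: [0.2, -0.3, 1.4]
gripper_width: 0.338
grasp_force: 59.7
```

```bash
python3 m.py
```

```text
27.8167 Mz 0.235 F [ 0.2 -0.3  1.4] q6 1.328
```

Call:
move_arm:
  targets:
    - [[25,0,0,0.0002,0.6]]

```text
time: 27.9
tool_pos: [0.5529, 0.1011, 0.1068]
tool_rot: [0.0, 0.993, 0.114, 0.001]
contact_force: [0.3, 0.8, 1.6]
gripper_width: 0.331
grasp_force: 59.8
```

```bash
python3 m.py
```

```text
27.9 Mz 0.234 F [0.3 0.8 1.6] q6 1.391
```

Call:
move_arm:
  targets:
    - [[25,0,0,0.0002,0.6]]

```text
time: 27.98
tool_pos: [0.5529, 0.1011, 0.1067]
tool_rot: [0.0, 0.997, 0.083, 0.001]
contact_force: [0.1, 0.7, 1.5]
gripper_width: 0.338
grasp_force: 59.8
```

```bash
python3 m.py
```

```text
27.9833 Mz 0.235 F [0.1 0.7 1.5] q6 1.454
```

Call:
move_arm:
  targets:
    - [[25,0,0,0.0002,0.6]]

```text
time: 28.07
tool_pos: [0.5529, 0.1011, 0.1067]
tool_rot: [0.0, 0.999, 0.052, 0.001]
contact_force: [0.8, -0.2, 1.4]
gripper_width: 0.336
grasp_force: 59.8
```

```bash
python3 m.py
```

```text
28.0667 Mz 0.256 F [ 0.8 -0.2  1.4] q6 1.516
```

Call:
move_arm:
  targets:
    - [[25,0,0,0.0002,0.6]]

```text
time: 28.15
tool_pos: [0.5529, 0.1011, 0.1066]
tool_rot: [0.0, 1.0, 0.02, 0.001]
contact_force: [-0.1, -0.2, 2.3]
gripper_width: 0.334
grasp_force: 59.9
```

```bash
python3 m.py
```

```text
28.15 Mz 0.248 F [-0.1 -0.2  2.3] q6 1.579
```

Call:
move_arm:
  targets:
    - [[25,0,0,0.0002,0.6]]

```text
time: 28.23
tool_pos: [0.5529, 0.1011, 0.1065]
tool_rot: [0.0, 1.0, -0.011, 0.001]
contact_force: [0.5, -0.1, 2.1]
gripper_width: 0.336
grasp_force: 59.9
```

```bash
python3 m.py
```

```text
28.2333 Mz 0.221 F [ 0.5 -0.1  2.1] q6 1.642
```

Call:
move_arm:
  targets:
    - [[25,0,0,0.0002,0.6]]

```text
time: 28.32
tool_pos: [0.5529, 0.1012, 0.1065]
tool_rot: [0.0, 0.999, -0.043, 0.001]
contact_force: [-0.2, -0.7, 2.6]
gripper_width: 0.336
grasp_force: 59.9
```

```bash
python3 m.py
```

```text
28.3167 Mz 0.241 F [-0.2 -0.7  2.6] q6 1.705
```

Call:
move_arm:
  targets:
    - [[25,0,0,0.0002,0.5]]

```text
time: 28.4
tool_pos: [0.5529, 0.1011, 0.1064]
tool_rot: [0.0, 0.998, -0.069, 0.001]
contact_force: [-0.7, 0.3, 2.1]
gripper_width: 0.338
grasp_force: 60.0
```

```bash
python3 m.py
```

```text
28.4 Mz 0.305 F [-0.7  0.3  2.1] q6 1.757
```

Call:
move_arm:
  targets:
    - [[25,0,0,0.0001,0.5]]

```text
time: 28.48
tool_pos: [0.5529, 0.1011, 0.1063]
tool_rot: [0.0, 0.996, -0.095, 0.001]
contact_force: [-0.6, -0.2, 2.2]
gripper_width: 0.34
grasp_force: 59.9
```

```bash
python3 m.py
```

```text
28.4833 Mz 0.281 F [-0.6 -0.2  2.2] q6 1.809
```

Call:
move_arm:
  targets:
    - [[25,0,0,0.0002,0.5]]

```text
time: 28.57
tool_pos: [0.553, 0.1012, 0.1063]
tool_rot: [-0.0, 0.993, -0.121, 0.001]
contact_force: [-0.9, -1.2, 2.0]
gripper_width: 0.332
grasp_force: 60.0
```

```bash
python3 m.py
```

```text
28.5667 Mz 0.319 F [-0.9 -1.2  2. ] q6 1.861
```

Call:
move_arm:
  targets:
    - [[25,0,0,0.0001,0.5]]

```text
time: 28.65
tool_pos: [0.5529, 0.1012, 0.1062]
tool_rot: [-0.0, 0.989, -0.147, 0.001]
contact_force: [-1.1, 0.8, 2.5]
gripper_width: 0.336
grasp_force: 60.0
```

```bash
python3 m.py
```

```text
28.65 Mz 0.306 F [-1.1  0.8  2.5] q6 1.914
```

All four nuts read snug. I release, lift clear and check the scene.

Call:
move_arm:
  targets:
    - [[50,0,0,0,0],[50,0,0,0,0],[50,0,0,-0.03,0],[50,0,0,-0.04,0],[50,0,0,-0.05,0]]

```text
time: 29.07
tool_pos: [0.5506, 0.101, 0.1754]
tool_rot: [0.0, 0.989, -0.145, -0.002]
contact_force: [0.3, -0.4, 0.5]
gripper_width: 0.499
grasp_force: 0.0
```

Call:
move_arm:
  targets:
    - [[50,0,0,-0.06,0],[50,0,0,-0.06,0],[50,0,0,-0.06,0],[50,0,0,0,0],[50,0,0,0,0]]

```text
time: 29.48
tool_pos: [0.5537, 0.1012, 0.2889]
tool_rot: [-0.001, 0.989, -0.145, 0.003]
contact_force: [-0.4, 0.3, -1.1]
gripper_width: 0.498
grasp_force: 0.0
```

Run:
```python
from h import *
rep()
f=grab_frame("side");cv2.imwrite("pics/end.png",cv2.resize(f[120:250,120:330,::-1],(798,494),interpolation=cv2.INTER_CUBIC))
```

```text
t 29.4833 pos [0.5537 0.1012 0.2889] yaw -106.71 F_tool [-0.47 -0.14  1.1 ] M [-0.032  0.068  0.027] w 0.4978 42.32 g 0.0 q6 1.911
```

View pics/end.png

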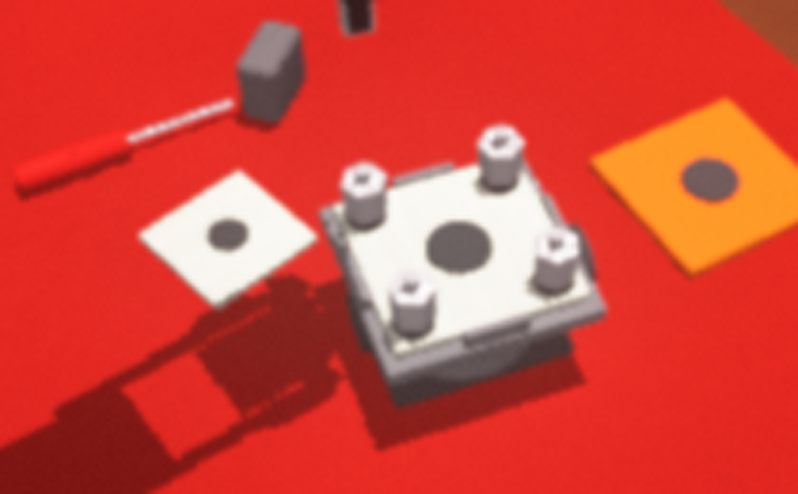

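The picture shows the cover seated level, with its centre at (458,246) and the nuts at (500,140), (555,245), (412,290) and (362,180). The gripper is clear and everything else is where it was.

```bash
python3 -c "
from plant import job
print(job.job_done())"
```

```text
the job is handed in; nothing more can be done
None
```

I tightened the four nuts in cross order (1, 3, 2, 4) by about 174°, 156°, 134° and 150°, each to a felt clamp of about 60 N (±10 N, nut 1 least certain and not rechecked after the others), then let go and handed the job in at about 30 s; the result was not shown.

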